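Load LED drivers into the gear trays of three street lamps

TASK

Fit the three LED drivers into the three lamp gear trays, each in the bay made for its length: the long driver in the long bay, the middle one in the middle bay, the short one in the short bay. Set each down, without dropping it, so that it lies flat on the bay's floor between the walls, and leave the heat sink, the photocell cap and the box of screws where they are.

Things in the scene. Friction and masses are not known exactly. Their poses are not given: they have to be found in the camera images.
- driver_long: Long LED driver (loose, 0.15 to 0.5 kg): oblong bare-aluminium case, black end caps, blank white label on top; 130 mm long overall, 40 wide, 32 high. The last 10 mm at each end are flat ears 4 mm high, 30 wide (full-height case 110 mm long). Lies flat, ends alike. Origin: centre of underside; x along the length, y across, z up.
- tray_long: Gear tray with the long bay (fixed): grey casting on a cream jig plate 182 x 94 mm. Bay inside 146 x 54 mm, floor 12 mm above the bench, wall tops at 24 mm (walls 6 mm thick), each long wall with a 44 mm gap at mid-length for fingers; corner stops 16 mm high. Black gland at the +x end; driver may go either way round. Origin: on the bench under the bay's centre; x along the bay, y across, z up.
- driver_middle: Middle LED driver (loose, 0.15 to 0.5 kg): oblong bare-aluminium case, black end caps, blank white label on top; 105 mm long overall, 40 wide, 32 high. The last 10 mm at each end are flat ears 4 mm high, 30 wide (full-height case 85 mm long). Lies flat, ends alike. Origin: centre of underside; x along the length, y across, z up.
- tray_middle: Gear tray with the middle bay (fixed): grey casting on a cream jig plate 157 x 94 mm. Bay inside 121 x 54 mm, floor 12 mm above the bench, wall tops at 24 mm (walls 6 mm thick), each long wall with a 44 mm gap at mid-length for fingers; corner stops 16 mm high. Black gland at the +x end; driver may go either way round. Origin: on the bench under the bay's centre; x along the bay, y across, z up.
- driver_short: Short LED driver (loose, 0.15 to 0.5 kg): oblong bare-aluminium case, black end caps, blank white label on top; 80 mm long overall, 40 wide, 32 high. The last 10 mm at each end are flat ears 4 mm high, 30 wide (full-height case 60 mm long). Lies flat, ends alike. Origin: centre of underside; x along the length, y across, z up.
- tray_short: Gear tray with the short bay (fixed): grey casting on a cream jig plate 132 x 94 mm. Bay inside 96 x 54 mm, floor 12 mm above the bench, wall tops at 24 mm (walls 6 mm thick), each long wall with a 44 mm gap at mid-length for fingers; corner stops 16 mm high. Black gland at the +x end; driver may go either way round. Origin: on the bench under the bay's centre; x along the bay, y across, z up.
- heat_sink: Bystander: a square finned aluminium heat sink, 60 x 60 mm, 25 mm high, loose among the drivers. Origin: centre of the underside, z up.
- photocell: Bystander: a round grey plastic photocell cap, 72 mm diameter, 52 mm high, loose, standing. Origin: centre of the underside, z up.
- screw_box: Bystander: an open cardboard box full of screws, 100 x 80 mm, 45 mm high, loose. Origin: centre of the underside, z up.
Not all that is in view belongs to the job. Leave any turquoise look-alike of the driver_middle alone.

How it is judged:
By the outcome, as a careful person would: the job done as asked, in the order asked, and still so for the second after the job is handed in, with the robot touching nothing.
It also fails if it takes over 90 s, if anything falls off the work surface, if the arm or the gripper's body presses on something with over 40 N, if the wrist force passes 120 N, or if a joint passes its speed limit or range.

ROBOT

A 6-joint arm with a two-finger parallel gripper is mounted at the origin on the work surface. World frame = base frame: x ahead of the robot, y to its left, z up, the work surface at z = 0. Lengths are in m, angles in degrees, forces in N, time in s.
With the tool pointing down it reaches from about 0.375 to 0.9 m from the base axis. Payload 3.1 kg.
Tool frame: the origin (TCP) lies midway between the tips of the shut fingers; the grasp point (between the pads) lies bot.hold_point_z behind it (bot.hold_point_z is the distance from the TCP to the grasp point, in m); z points along the fingers, y is the direction in which the jaws open and shut (so a half turn about z gives the same grasp; the last joint's range is limited). The gripper opens to 87 mm and grips with 3 to 60 N. Pads are 19 mm wide; open, the fingers measure 117 mm over their backs; the gripper's body (75 mm by 190 mm) begins 51 mm behind the grasp point.
Start: joints at [-82.363, 30.224, 82.088, -0, 67.689, -10.227], TCP at [0.192, -0.595, 0.188] pointing down, gripper open.
Joint ranges: [-176.69, 176.69], [-43.24, 126.21], [12.49, 139.97], [-82, 262], [0, 151.66], [-163.58, 163.58]. Speed limits (degrees/s): [159.86, 159.86, 180, 180, 180, 180].

INTERFACE

Orientations are given as a 3x3 rotation matrix whose columns are the frame's x, y, z axes.
In Python, from rig import bot, vision, hand_in gives the robot as it stands. The module is installed in compiled form; this text tells all that it offers.
- The arm moves only by the shell command python3 -m handwheel 'ROWS'. ROWS is JSON, a list of rows, each an object of numbers: "hand": the gripper's target within -1 to 1 (fully open at 1, half-way at 0, shut at -1); "dx", "dy", "dz": the shift along the world's x, y, z in cm; "wx", "wy", "wz": the turn, a rotation vector about the world's x, y, z in rad. In form: [{"hand": .., "dx": .., "dy": .., "dz": .., "wx": .., "wy": .., "wz": ..}, ...]. A call has 1 to 10 rows; each row shifts and turns the commanded pose from where the row before left it; what a row does not reach is not made up. A row lasts 1/10 s, in which the tool goes at most 50 mm and 8.59 degrees, less where a joint would pass 70% of its speed; a pose out of reach is approached as far as the arm can. A call with a gripper value outside its range is refused whole. The fingers move at their own pace and stop on an object; the grip force is fixed at half the most. Time passes only in rows, so rows that do not move let the fingers close. It gives the time, the measured TCP pose, the force and the opening at its end, in the units of the state.
- bot.read_state(): the state, without advancing time (a new reading comes with each control period).
- vision.capture(name): name is "scene" or "top" or "wrist"; returns (picture, depth): 480x640x3 uint8, red, green, blue; 480x640 float32, m along the optical axis (not along the pixel's ray), 0 where there is no reading.
- vision.get_calibration(name): a dict with "fx", "fy", "cx", "cy" (pixels), "rvec" (rotation vector, rad) and "tvec" (3), from world to camera coordinates, as OpenCV has them. Camera axes: x right, y down, z forward; pixel columns grow to the right and rows downward; lengths in m; the calibration is good to about 2 mm. A picture is of the moment at which its call begins: read the wrist's pose just before it. get_calibration takes no time and is no camera call; for the wrist camera it gives the pose at the moment of the call.
- hand_in(): hands the job in, once; it reports no verdict.
The state is a dict: "time_s": time; "joint_positions": joint angles; "qvel": joint speeds; "tau": joint torques, N m; "position": TCP position; "tcp_rot": TCP orientation; "force": force on the tool from outside, world axes, zero at the start; "moment": the same for the moment, N m; "opening": opening from 0.0 (shut) to 1.0 (fully open).
Only numpy, scipy, OpenCV 4.12 (cv2) and the standard library are available. Lean on these libraries where they do the work, as an engineer would, in place of code of your own. Each camera call takes 0.05 s, during which the arm holds its last target.

## Working session

There is one attempt and no reset: what is moved stays moved. The work goes in short steps, Python scripts to look and compute and a shell command to move; the robot and the scene stay as the last step left them, time stands still between calls to the robot, and variables do not carry over. Pictures are saved under pics/ and viewed, and the job is handed in when it is done.

```bash
mkdir -p pics
python3 - <<'E'
from rig import bot, vision
import cv2
print(bot.read_state(), bot.hold_point_z)
for n in("scene","top"):
    p,d=vision.capture(n); cv2.imwrite(f"pics/{n}0.png",p[:,:,::-1]); print(n,vision.get_calibration(n))
E
```

```text
{'time_s': 0.0, 'joint_positions': array([-8.23622326e+01,  3.02795394e+01,  8.21549246e+01,  8.09147060e-04,
        6.76882157e+01, -1.02277131e+01]), 'qvel': array([ 0.05025148, -0.04972949, -0.01770094,  0.11267262,  0.1324486 ,
        0.04272123]), 'tau': array([-1.31405530e-03, -4.40050220e+01, -1.76591992e+01,  6.30841870e-02,
        5.81904093e-02, -1.72732975e-04]), 'position': array([ 0.19166133, -0.59406104,  0.18707367]), 'tcp_rot': array([[ 9.51781109e-01,  3.06777845e-01, -2.71632445e-04],
       [ 3.06777713e-01, -9.51778821e-01,  2.12390405e-03],
       [ 3.93032701e-04, -2.10482254e-03, -9.99997708e-01]]), 'force': array([-1.08478498,  0.78060828,  0.50028736]), 'moment': array([0.00034812, 0.04197457, 0.0086891 ]), 'opening': 1.000993452872628} 0.0187
scene {'fx': 471.6558803525324, 'fy': 471.6558803525324, 'cx': 316.1495321043215, 'cy': 238.56014834026084, 'rvec': array([ 2.02240079,  1.36362155, -0.54498019]), 'tvec': array([-0.17467874, -0.28853674,  1.5842939 ])}
top {'fx': 482.95817768935274, 'fy': 482.95817768935274, 'cx': 320.7152988807409, 'cy': 237.07966678459456, 'rvec': array([ 2.09173139, -2.14544915,  0.16065332]), 'tvec': array([0.02253229, 0.44153672, 1.38810695])}
```

View pics/top0.png

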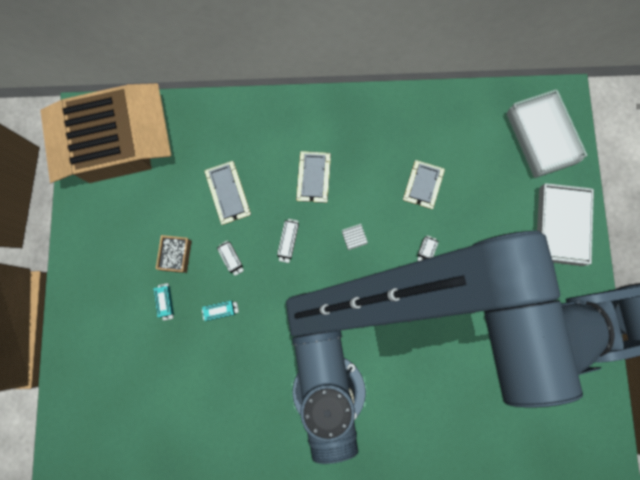

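View pics/scene0.png

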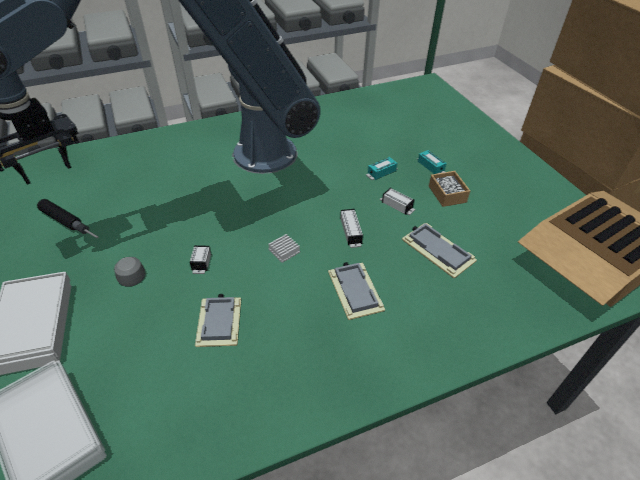

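The top view shows the trays at (227,192), (313,177) and (424,184), and the drivers at (230,257), (288,240) and (428,247). The two turquoise look-alikes are on the left, and the scene view agrees. Next I'll enlarge the crops and set up the pixel-to-world code.

```bash
cat > h.py <<'E'
import numpy as np, cv2
from rig import bot, vision
def RT(c): return cv2.Rodrigues(np.array(c["rvec"]))[0], np.array(c["tvec"])
def px2w(c,u,v,z):
    R,t=RT(c); r=R.T@np.array([(u-c["cx"])/c["fx"],(v-c["cy"])/c["fy"],1]); o=-R.T@t
    return o+r*(z-o[2])/r[2]
def w2px(c,p):
    R,t=RT(c); q=R@np.array(p)+t; return np.array([c["fx"]*q[0]/q[2]+c["cx"],c["fy"]*q[1]/q[2]+c["cy"]])
E
python3 - <<'E'
from h import *
c=vision.get_calibration("top")
for n,u,v,z in [("tA",227,192,.012),("tB",313,177,.012),("tC",424,184,.012),("dA",230,257,.032),("dB",288,240,.032),("dC",428,247,.032),("sink",355,236,.025),("box",173,254,.045)]:
    print(n,px2w(c,u,v,z).round(3))
print(w2px(c,[0,0,0]))
p=cv2.imread("pics/top0.png")
cv2.imwrite("pics/c1.png",cv2.resize(p[140:280,190:340],None,fx=5,fy=4*1.25*.85,interpolation=cv2.INTER_CUBIC)[:600])
cv2.imwrite("pics/c2.png",cv2.resize(p[140:280,320:470],None,fx=5,fy=4.25,interpolation=cv2.INTER_CUBIC))
E
```

```text
tA [0.596 0.297 0.012]
tB [0.635 0.031 0.012]
tC [ 0.603 -0.307  0.012]
dA [0.391 0.282 0.032]
dB [0.437 0.109 0.032]
dC [ 0.405 -0.303  0.032]
sink [ 0.445 -0.091  0.025]
box [0.402 0.448 0.045]
[328.55486469 390.70166864]
```

View pics/c1.png

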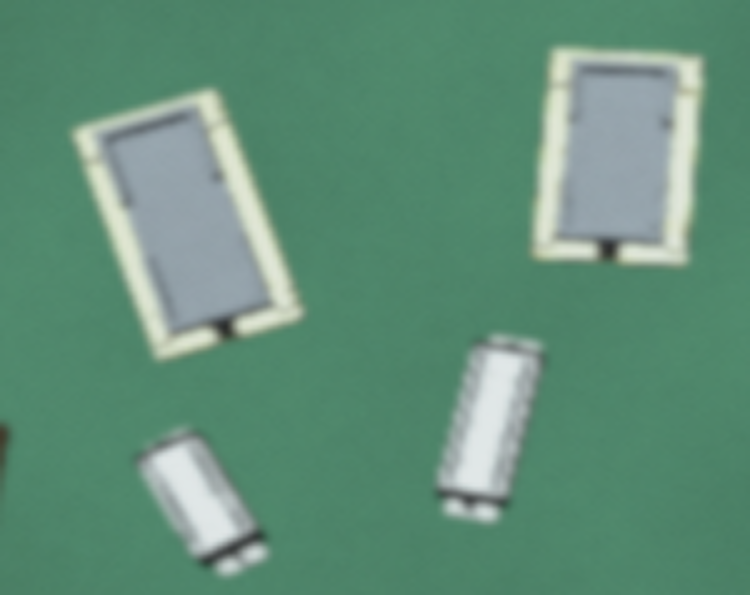

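View pics/c2.png

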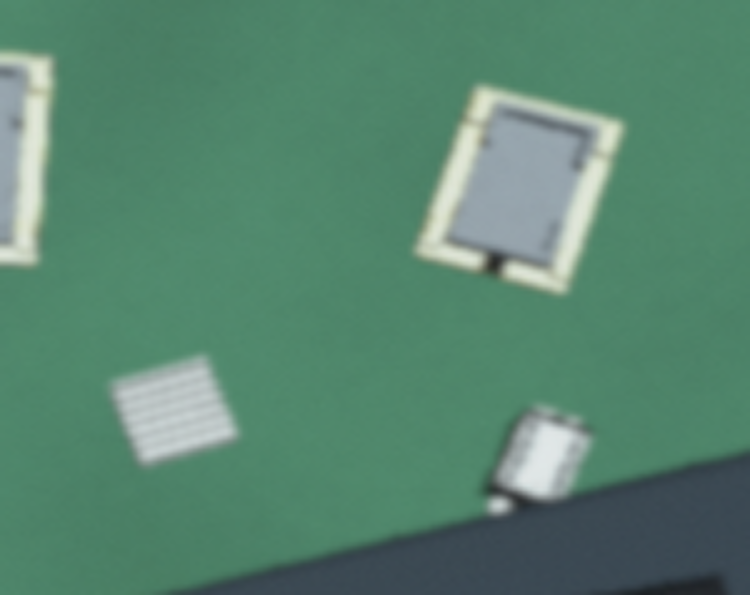

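Run:
```python
from h import *
c=vision.get_calibration("top"); p,d=vision.capture("top")
R,t=RT(c)
def dp(u,v):
    z=np.median(d[int(v)-1:int(v)+2,int(u)-1:int(u)+2]); return (R.T@(np.array([(u-c["cx"])/c["fx"],(v-c["cy"])/c["fy"],1])*z-t)).round(3)
Q={"A":(190,[(75,128),(213,90),(302,315),(157,358)]),"B":(190,[(553,48),(702,56),(688,263),(535,258)]),"C":(320,[(478,85),(623,123),(565,293),(417,252)])}
for k,(u0,q) in Q.items():
    w=np.array([px2w(c,u0+a/5-.4,140+b/4.25-.4,.006) for a,b in q])[:,:2]
    L=(w[0]+w[1]-w[2]-w[3])/2; print(k,w.mean(0).round(4),"ang",np.degrees(np.arctan2(L[1],L[0])).round(1),"len",np.linalg.norm(L).round(3),np.linalg.norm(w[0]-w[1]).round(3), "floor",dp(*w2px(c,[*w.mean(0),.012])))
# drivers: whole blobs by non-green, on top
hsv=cv2.cvtColor(p,cv2.COLOR_RGB2HSV)
for k,(u,v) in {"long":(288,240),"mid":(230,257),"short":(428,247)}.items():
    m=((hsv[:,:,1]<70)).astype(np.uint8); n,l,s,ce=cv2.connectedComponentsWithStats(m)
    i=l[v,u]; ys,xs=np.where(l==i); r=cv2.minAreaRect(np.stack([xs,ys],1).astype(np.float32))
    b=np.array([px2w(c,*q,.02)[:2] for q in cv2.boxPoints(r)])
    e=[b[1]-b[0],b[2]-b[1]]; e.sort(key=np.linalg.norm)
    print(k,s[i],b.mean(0).round(4),[np.linalg.norm(x).round(3) for x in e],np.degrees(np.arctan2(e[1][1],e[1][0])).round(1),dp(u,v))
```

```text
A [0.5982 0.2989] ang 17.7 len 0.181 0.09 floor [0.598 0.299 0.013]
B [0.6399 0.03  ] ang -4.8 len 0.158 0.093 floor [0.64  0.03  0.011]
C [ 0.6052 -0.3078] ang -19.4 len 0.132 0.093 floor [ 0.605 -0.308  0.013]
long [277 218  22  46 668] [0.4392 0.1122] [np.float64(0.048), np.float64(0.135)] -12.9 [0.437 0.109 0.035]
mid [217 240  27  36 524] [0.3893 0.2847] [np.float64(0.047), np.float64(0.109)] -151.8 [0.39  0.281 0.034]
short [416 235  23  30 420] [ 0.4005 -0.3063] [np.float64(0.064), np.float64(0.085)] -9.2 [ 0.405 -0.303  0.034]
```

```bash
python3 -m handwheel '[{"hand":1,"dx":4.2,"dy":2},{"hand":1,"dx":4.2,"dy":2},{"hand":1,"dx":4.2,"dy":2},{"hand":1,"dx":4.2,"dy":2},{"hand":1,"dx":4.2,"dy":2},{"hand":1,"dy":4.5},{"hand":1,"dy":4.5},{"hand":1,"dy":4.5},{"hand":1,"dy":4.5},{"hand":1,"dy":4.5}]'; python3 -m handwheel '[{"hand":1,"dx":0.5,"dy":4.5,"wz":-0.077},{"hand":1,"dx":0.5,"dy":4.5,"wz":-0.077},{"hand":1,"dx":0.5,"dy":4.5,"wz":-0.077},{"hand":1,"dx":0.5,"dy":4.5,"wz":-0.077},{"hand":1,"dx":0.5,"dy":4.5,"wz":-0.077},{"hand":1,"dx":0.5,"dy":4.5,"wz":-0.077},{"hand":1,"dx":0.5,"dy":4.5,"wz":-0.076},{"hand":1,"dx":0,"dy":4.5},{"hand":1,"dx":0,"dy":2},{"hand":1}]'
python3 - <<'E'
from h import *
print(bot.read_state()["position"],bot.read_state()["joint_positions"].round(1))
p,d=vision.capture("wrist"); cv2.imwrite("pics/w1.png",p[:,:,::-1])
c=vision.get_calibration("wrist"); print(c, w2px(c,[.438,.11,.032]))
E
```

```text
[ 0.19166938 -0.59423424  0.18729133] [-82.4  30.3  82.1   0.   67.7 -10.2]
{'fx': 337.6869752235772, 'fy': 337.6869752235772, 'cx': 319.4619843662128, 'cy': 237.75818758820012, 'rvec': array([-2.37164855,  1.72790756,  0.21434379]), 'tvec': array([-0.62489037, -0.02914286,  0.38840065])} [-493.70971044 -388.20983503]invalid input
invalid input
```

View pics/w1.png

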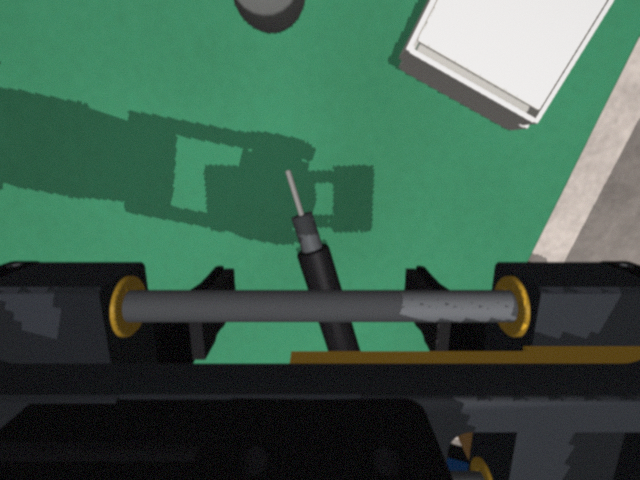

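The rows were refused because every key has to be present, so the arm hasn't moved. The wrist picture shows the start area: the screwdriver, and the photocell at the top (270,5).

```bash
python3 -m handwheel '[{"hand":1,"dx":4.2,"dy":2,"dz":0,"wx":0,"wy":0,"wz":0},{"hand":1,"dx":4.2,"dy":2,"dz":0,"wx":0,"wy":0,"wz":0},{"hand":1,"dx":4.2,"dy":2,"dz":0,"wx":0,"wy":0,"wz":0},{"hand":1,"dx":4.2,"dy":2,"dz":0,"wx":0,"wy":0,"wz":0},{"hand":1,"dx":4.2,"dy":2,"dz":0,"wx":0,"wy":0,"wz":0},{"hand":1,"dx":0,"dy":4.5,"dz":0,"wx":0,"wy":0,"wz":0},{"hand":1,"dx":0,"dy":4.5,"dz":0,"wx":0,"wy":0,"wz":0},{"hand":1,"dx":0,"dy":4.5,"dz":0,"wx":0,"wy":0,"wz":0},{"hand":1,"dx":0,"dy":4.5,"dz":0,"wx":0,"wy":0,"wz":0},{"hand":1,"dx":0,"dy":4.5,"dz":0,"wx":0,"wy":0,"wz":0}]'; python3 -m handwheel '[{"hand":1,"dx":0.5,"dy":4.5,"dz":0,"wx":0,"wy":0,"wz":-0.077},{"hand":1,"dx":0.5,"dy":4.5,"dz":0,"wx":0,"wy":0,"wz":-0.077},{"hand":1,"dx":0.5,"dy":4.5,"dz":0,"wx":0,"wy":0,"wz":-0.077},{"hand":1,"dx":0.5,"dy":4.5,"dz":0,"wx":0,"wy":0,"wz":-0.077},{"hand":1,"dx":0.5,"dy":4.5,"dz":0,"wx":0,"wy":0,"wz":-0.077},{"hand":1,"dx":0.5,"dy":4.5,"dz":0,"wx":0,"wy":0,"wz":-0.077},{"hand":1,"dx":0.5,"dy":4.5,"dz":0,"wx":0,"wy":0,"wz":-0.076},{"hand":1,"dx":0,"dy":4.5,"dz":0,"wx":0,"wy":0,"wz":0},{"hand":1,"dx":0,"dy":2,"dz":0,"wx":0,"wy":0,"wz":0},{"hand":1,"dx":0,"dy":0,"dz":0,"wx":0,"wy":0,"wz":0}]'
python3 - <<'E'
from h import *
s=bot.read_state()
print(s["position"],s["joint_positions"].round(1),s["tcp_rot"].round(3))
p,d=vision.capture("wrist"); cv2.imwrite("pics/w2.png",p[:,:,::-1])
c=vision.get_calibration("wrist"); print(w2px(c,[.438,.11,.032]), -RT(c)[0].T@RT(c)[1]-s["position"])
E
```

```text
time_s: 1.2
position: [0.4015, -0.2679, 0.188]
tcp_rot: [[0.952, 0.306, 0.0], [0.306, -0.952, 0.0], [0.0, -0.0, -1.0]]
force: [0.3, -0.4, 0.4]
opening: 1.001
time_s: 2.2
position: [0.4362, 0.1126, 0.188]
tcp_rot: [[0.976, -0.22, -0.0], [-0.22, -0.976, 0.0], [-0.0, -0.0, -1.0]]
force: [0.5, -0.7, 0.7]
opening: 1.003
[0.4362339  0.11255731 0.18800941] [  0.2  16.8 106.2   0.   57.  102.9] [[ 0.976 -0.22  -0.   ]
 [-0.22  -0.976  0.   ]
 [-0.    -0.    -1.   ]]
[319.59845947 215.87540864] [ 0.06506065 -0.01616532  0.19632332]
```

View pics/w2.png

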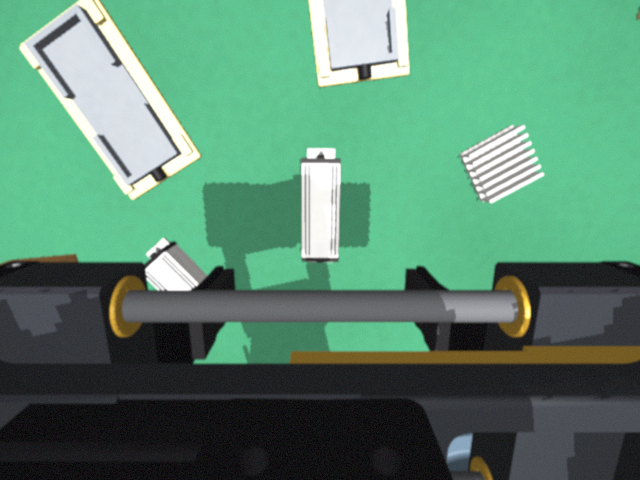

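The wrist view has the long driver upright at about (320,210), so the jaws are lined up with it. The tray_long bay is at upper left. I'll enlarge it to get exact corners.

Run:
```python
import cv2
p=cv2.imread("pics/w2.png")
a=cv2.resize(p[140:270,270:370],None,fx=4,fy=4,interpolation=cv2.INTER_CUBIC)
b=cv2.resize(p[0:205,10:210],None,fx=1.9,fy=2.535,interpolation=cv2.INTER_CUBIC)
cv2.imwrite("pics/w2c.png",cv2.hconcat([a,b]) if a.shape[0]==b.shape[0] else cv2.hconcat([a,cv2.resize(b,(380,520))]))
```

```text
(no output)
```

View pics/w2c.png

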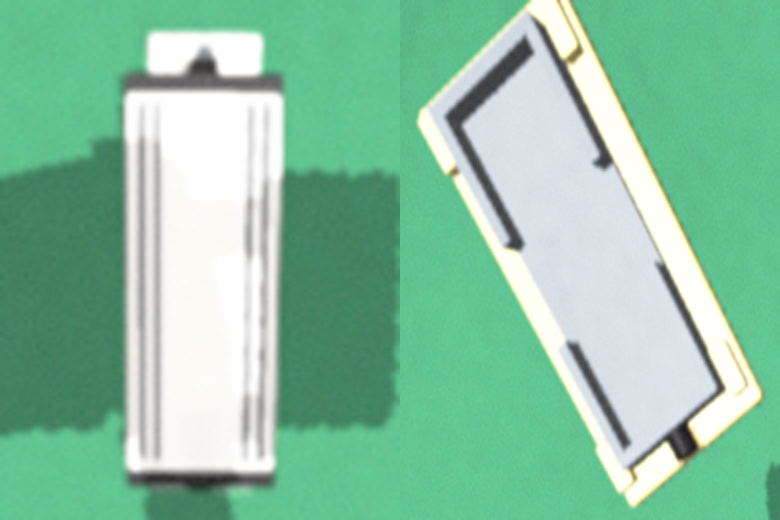

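Run:
```python
from h import *
c=vision.get_calibration("wrist")
w=np.array([px2w(c,270+a/4-.4,140+b/4-.4,.032)[:2] for a,b in [(124,78),(283,78),(275,480),(126,480)]])
L=(w[0]+w[1]-w[2]-w[3])/2;print(w.mean(0),np.linalg.norm(L),np.linalg.norm(w[0]-w[1]),np.linalg.norm(w[2]-w[3]),np.degrees(np.arctan2(L[1],L[0])))
for u,v in [(19.5,45.4),(200.5,155.8),(131,199.2)]: print(px2w(c,u,v,.006).round(4))
a=np.radians(17.7);R=np.array([[np.cos(a),-np.sin(a)],[np.sin(a),np.cos(a)]])
for s in [(1,1),(-1,-1),(-1,1)]: print(np.array([.598,.299])+R@(np.array(s)*[.091,.047]))
```

```text
[0.4427748  0.10838742] 0.10706694982215492 0.04039940717248756 0.04073923508536881 -13.18066473893792
[0.6707 0.3677 0.006 ]
[0.5267 0.2227 0.006 ]
[0.4987 0.3131 0.006 ]
[0.67040264 0.3714421 ]
[0.52559736 0.2265579 ]
[0.49701825 0.31610808]
```

```bash
python3 -m handwheel '[{"hand":1,"dx":0.5,"dy":-0.4,"dz":-3,"wx":0,"wy":0,"wz":0},{"hand":1,"dx":0,"dy":0,"dz":-4,"wx":0,"wy":0,"wz":0},{"hand":1,"dx":0,"dy":0,"dz":-4,"wx":0,"wy":0,"wz":0},{"hand":1,"dx":0,"dy":0,"dz":-2,"wx":0,"wy":0,"wz":0},{"hand":1,"dx":0,"dy":0,"dz":0,"wx":0,"wy":0,"wz":0}]'
python3 -m handwheel '[{"hand":1,"dx":0,"dy":0,"dz":-2,"wx":0,"wy":0,"wz":0},{"hand":1,"dx":0,"dy":0,"dz":-2,"wx":0,"wy":0,"wz":0},{"hand":1,"dx":0,"dy":0,"dz":-1,"wx":0,"wy":0,"wz":0},{"hand":1,"dx":0,"dy":0,"dz":0,"wx":0,"wy":0,"wz":0}]'
```

```text
time_s: 2.75
position: [0.4396, 0.1047, 0.0557]
tcp_rot: [[0.974, -0.226, -0.007], [-0.226, -0.974, -0.0], [-0.006, 0.002, -1.0]]
force: [-0.0, -0.3, 0.1]
opening: 1.002
time_s: 3.15
position: [0.4418, 0.1055, 0.0079]
tcp_rot: [[0.974, -0.225, -0.001], [-0.225, -0.974, -0.0], [-0.001, 0.0, -1.0]]
force: [-0.6, 0.1, 0.0]
opening: 1.003
```

```bash
python3 -m handwheel '[{"hand":1,"dx":0,"dy":0.25,"dz":-0.1,"wx":0,"wy":0,"wz":0},{"hand":1,"dx":0,"dy":0,"dz":0,"wx":0,"wy":0,"wz":0},{"hand":-1,"dx":0,"dy":0,"dz":0,"wx":0,"wy":0,"wz":0},{"hand":-1,"dx":0,"dy":0,"dz":0,"wx":0,"wy":0,"wz":0},{"hand":-1,"dx":0,"dy":0,"dz":0,"wx":0,"wy":0,"wz":0},{"hand":-1,"dx":0,"dy":0,"dz":0,"wx":0,"wy":0,"wz":0},{"hand":-1,"dx":0,"dy":0,"dz":0,"wx":0,"wy":0,"wz":0},{"hand":-1,"dx":0,"dy":0,"dz":0,"wx":0,"wy":0,"wz":0}]'
```

```text
time_s: 3.95
position: [0.4417, 0.1087, 0.007]
tcp_rot: [[0.975, -0.224, -0.0], [-0.224, -0.975, -0.0], [-0.0, 0.0, -1.0]]
force: [1.0, -0.1, -0.1]
opening: 0.544
```

```bash
python3 -m handwheel '[{"hand":-1,"dx":0,"dy":0,"dz":0,"wx":0,"wy":0,"wz":0},{"hand":-1,"dx":0,"dy":0,"dz":0,"wx":0,"wy":0,"wz":0},{"hand":-1,"dx":0,"dy":0,"dz":0,"wx":0,"wy":0,"wz":0},{"hand":-1,"dx":0,"dy":0,"dz":0,"wx":0,"wy":0,"wz":0}]'
```

```text
time_s: 4.35
position: [0.4417, 0.1087, 0.007]
tcp_rot: [[0.975, -0.224, -0.0], [-0.224, -0.975, -0.0], [-0.0, 0.0, -1.0]]
force: [-0.2, -0.0, -0.9]
opening: 0.173
```

```bash
python3 -m handwheel '[{"hand":-1,"dx":0,"dy":0,"dz":0,"wx":0,"wy":0,"wz":0}]'
python3 - <<'E'
from h import *
for n in ("wrist","scene"):
    p,d=vision.capture(n); p=p[:,:,::-1]
    if n=="scene": p=cv2.resize(p[120:300,280:520],None,fx=3,fy=3)
    cv2.imwrite(f"pics/{n}3.png",p)
E
```

```text
time_s: 4.45
position: [0.4417, 0.1087, 0.007]
tcp_rot: [[0.975, -0.224, -0.0], [-0.224, -0.975, 0.0], [-0.0, -0.0, -1.0]]
force: [-0.4, 0.0, 0.1]
opening: 0.081
```

View pics/wrist3.png

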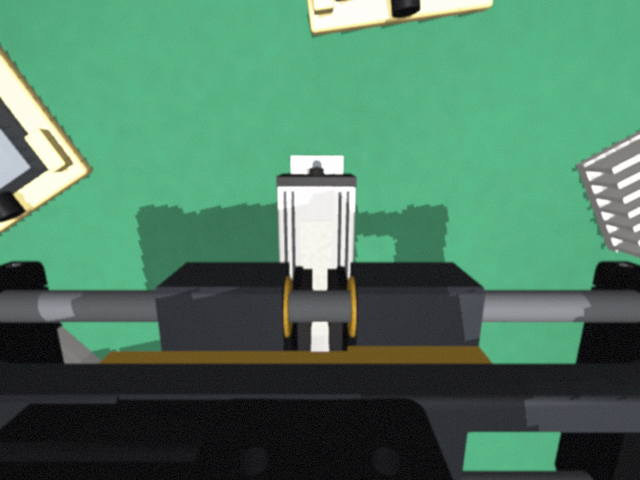

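View pics/scene3.png

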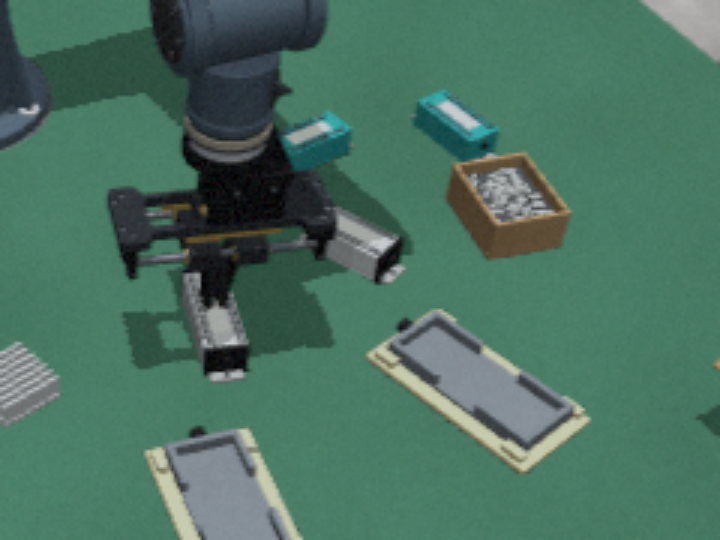

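Run:
```python
from h import *
s=bot.read_state();print(s["position"],s["joint_positions"],s["opening"])
c=vision.get_calibration("wrist");R,t=RT(c);p,d=vision.capture("wrist")
for u,v in [(200,100),(450,120),(316,200),(316,250),(320,310),(297,280),(342,280),(320,345),(297,340),(342,340),(230,280)]:
    z=np.median(d[v-1:v+2,u-1:u+2]); print(u,v,z.round(3),(R.T@(np.array([(u-c["cx"])/c["fx"],(v-c["cy"])/c["fy"],1])*z-t)).round(3))
cv2.imwrite("pics/w4.png",cv2.resize(p[150:370,220:420,::-1],None,fx=2.7,fy=2.7,interpolation=cv2.INTER_CUBIC))
```

```text
[0.44174384 0.1086404  0.00703777] [-3.05694578e-01  3.67829188e+01  1.14364133e+02 -1.49566151e-03
  2.88549457e+01  1.02657777e+02] 0.025993667400561287
200 100 0.19 [ 0.55   0.153 -0.   ]
450 120 0.193 [ 0.507  0.017 -0.   ]
316 200 0.172 [0.484 0.1   0.032]
316 250 0.178 [0.459 0.106 0.032]
320 310 0.081 [0.471 0.102 0.129]
297 280 0.082 [0.479 0.106 0.126]
342 280 0.082 [0.476 0.095 0.126]
320 345 0.193 [0.403 0.117 0.031]
297 340 0.091 [0.46  0.111 0.121]
342 340 0.091 [0.458 0.099 0.122]
230 280 0.078 [0.483 0.12  0.13 ]
```

View pics/w4.png

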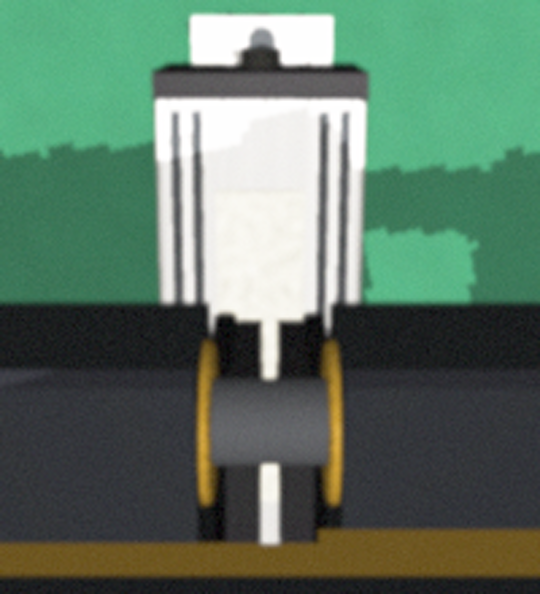

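Run:
```python
from h import *
c=vision.get_calibration("wrist");R,t=RT(c);p,d=vision.capture("wrist")
for z in (.007,.0257,.035,.06): print(z,w2px(c,[.4417,.1087,z]))
for v in range(255,300,4):
    print(v,[(u,(R.T@(np.array([(u-c["cx"])/c["fx"],(v-c["cy"])/c["fy"],1])*d[v,u]-t)).round(3).tolist()) for u in (302,308,331,336)])
q,dd=vision.capture("scene"); cs=vision.get_calibration("scene"); print(w2px(cs,[.4417,.1087,.007]),w2px(cs,[.4417,.1087,.032]),w2px(cs,[.4417,.1087,.078]))
x=cv2.resize(q[170:260,320:420,::-1],None,fx=6,fy=6,interpolation=cv2.INTER_CUBIC)
cv2.imwrite("pics/s4.png",x)
```

```text
0.007 [318.88738244 264.93770382]
0.0257 [318.87553385 275.72154427]
0.035 [318.86874995 281.89582034]
0.06 [318.84660716 302.04879016]
255 [(302, [0.457, 0.114, 0.032]), (308, [0.456, 0.111, 0.03]), (331, [0.454, 0.099, 0.032]), (336, [0.453, 0.097, 0.031])]
259 [(302, [0.455, 0.115, 0.031]), (308, [0.455, 0.112, 0.032]), (331, [0.451, 0.1, 0.031]), (336, [0.451, 0.097, 0.032])]
263 [(302, [0.453, 0.115, 0.032]), (308, [0.452, 0.112, 0.031]), (331, [0.45, 0.1, 0.032]), (336, [0.449, 0.098, 0.031])]
267 [(302, [0.455, 0.114, 0.043]), (308, [0.454, 0.111, 0.044]), (331, [0.451, 0.1, 0.044]), (336, [0.451, 0.098, 0.044])]
271 [(302, [0.455, 0.114, 0.05]), (308, [0.453, 0.111, 0.048]), (331, [0.451, 0.101, 0.048]), (336, [0.451, 0.098, 0.05])]
275 [(302, [0.454, 0.114, 0.055]), (308, [0.452, 0.112, 0.051]), (331, [0.45, 0.101, 0.051]), (336, [0.451, 0.098, 0.055])]
279 [(302, [0.455, 0.113, 0.061]), (308, [0.453, 0.111, 0.057]), (331, [0.45, 0.101, 0.056]), (336, [0.451, 0.099, 0.059])]
283 [(302, [0.454, 0.113, 0.065]), (308, [0.452, 0.111, 0.061]), (331, [0.45, 0.101, 0.061]), (336, [0.451, 0.099, 0.066])]
287 [(302, [0.474, 0.106, 0.119]), (308, [0.452, 0.111, 0.065]), (331, [0.451, 0.101, 0.067]), (336, [0.451, 0.099, 0.068])]
291 [(302, [0.474, 0.106, 0.124]), (308, [0.475, 0.104, 0.125]), (331, [0.473, 0.098, 0.125]), (336, [0.473, 0.097, 0.125])]
295 [(302, [0.474, 0.105, 0.126]), (308, [0.474, 0.104, 0.127]), (331, [0.473, 0.098, 0.126]), (336, [0.473, 0.097, 0.127])]
299 [(302, [0.474, 0.105, 0.127]), (308, [0.474, 0.104, 0.127]), (331, [0.472, 0.099, 0.127]), (336, [0.472, 0.097, 0.127])]
[349.32036546 228.32084463] [349.85652842 221.87068764] [350.8824093  209.52911762]
```

View pics/s4.png

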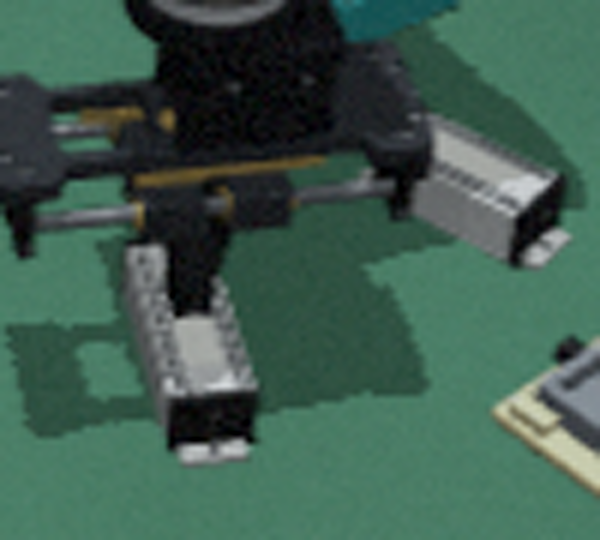

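The fingers shut above the driver. Wrist depth puts the real tips at z of about 0.04 while the reported TCP is 0.007, so the true tips are roughly 33 mm above the reported TCP. The sideways position agrees. I'll open, measure the tip height properly, then go down under force watch.

```bash
python3 -m handwheel '[{"hand":1,"dx":0,"dy":0,"dz":0.3,"wx":0,"wy":0,"wz":0},{"hand":1,"dx":0,"dy":0,"dz":0,"wx":0,"wy":0,"wz":0},{"hand":1,"dx":0,"dy":0,"dz":0,"wx":0,"wy":0,"wz":0},{"hand":1,"dx":0,"dy":0,"dz":0,"wx":0,"wy":0,"wz":0},{"hand":1,"dx":0,"dy":0,"dz":0,"wx":0,"wy":0,"wz":0},{"hand":1,"dx":0,"dy":0,"dz":0,"wx":0,"wy":0,"wz":0},{"hand":1,"dx":0,"dy":0,"dz":0,"wx":0,"wy":0,"wz":0},{"hand":1,"dx":0,"dy":0,"dz":0,"wx":0,"wy":0,"wz":0},{"hand":1,"dx":0,"dy":0,"dz":0,"wx":0,"wy":0,"wz":0}]'
python3 - <<'E'
from h import *
c=vision.get_calibration("wrist");R,t=RT(c);p,d=vision.capture("wrist")
s=bot.read_state();T=s["tcp_rot"];o=s["position"];print(o,s["opening"])
v,u=np.mgrid[0:480,0:640]; m=d>0
P=np.stack([(u-c["cx"])/c["fx"]*d,(v-c["cy"])/c["fy"]*d,d],-1)
W=(P-t)@R; Q=(W-o)@T   # tool coords
# finger points: |y| 0.03-.065, x<.02, not table
f=m&(W[:,:,2]>.008)&(np.abs(Q[:,:,1])>.03)&(np.abs(Q[:,:,1])<.065)&(np.abs(Q[:,:,0])<.016)
for lo in (1,-1):
    g=f&(np.sign(Q[:,:,1])==lo); z=W[:,:,2][g]; print(lo,g.sum(),np.percentile(z,[0,2,5,20]).round(4), Q[g].min(0).round(3),Q[g].max(0).round(3))
cv2.imwrite("pics/w5.png",p[:,:,::-1])
E
```

```text
time_s: 5.6
position: [0.4417, 0.1087, 0.01]
tcp_rot: [[0.975, -0.224, -0.0], [-0.224, -0.975, 0.0], [-0.0, 0.0, -1.0]]
force: [-0.4, 0.7, 1.0]
opening: 0.743
[0.44172542 0.10866737 0.01002775] 0.7898009435027055
1 8649 [0.0431 0.0522 0.0642 0.106 ] [-0.016  0.032 -0.142] [ 0.016  0.065 -0.033]
-1 2941 [0.0427 0.0469 0.051  0.0703] [-0.011 -0.043 -0.122] [ 0.016 -0.032 -0.033]
```

View pics/w5.png

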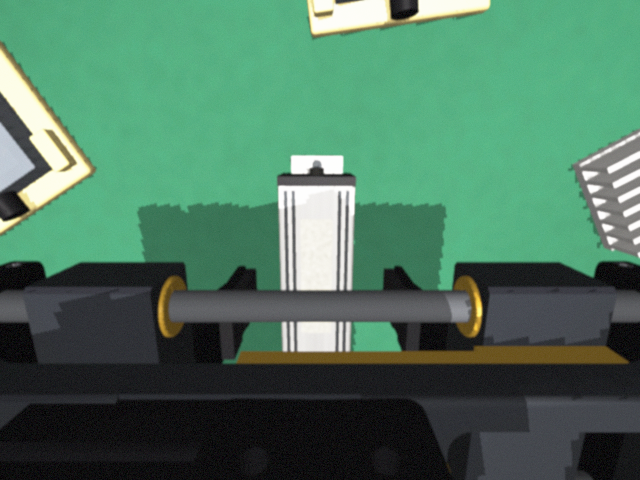

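Both finger tips sit 33 mm above the reported TCP, and the driver hasn't moved. To grasp I want the real tips at about 7 mm, so the reported z should be about -0.026.

```bash
python3 -m handwheel '[{"hand":1,"dx":0,"dy":0,"dz":-1,"wx":0,"wy":0,"wz":0},{"hand":1,"dx":0,"dy":0,"dz":-1,"wx":0,"wy":0,"wz":0},{"hand":1,"dx":0,"dy":0,"dz":-0.6,"wx":0,"wy":0,"wz":0},{"hand":1,"dx":0,"dy":0,"dz":-0.5,"wx":0,"wy":0,"wz":0},{"hand":1,"dx":0,"dy":0,"dz":-0.4,"wx":0,"wy":0,"wz":0},{"hand":1,"dx":0,"dy":0,"dz":0,"wx":0,"wy":0,"wz":0}]'
python3 -m handwheel '[{"hand":-1,"dx":0,"dy":0,"dz":0,"wx":0,"wy":0,"wz":0},{"hand":-1,"dx":0,"dy":0,"dz":0,"wx":0,"wy":0,"wz":0},{"hand":-1,"dx":0,"dy":0,"dz":0,"wx":0,"wy":0,"wz":0},{"hand":-1,"dx":0,"dy":0,"dz":0,"wx":0,"wy":0,"wz":0},{"hand":-1,"dx":0,"dy":0,"dz":0,"wx":0,"wy":0,"wz":0},{"hand":-1,"dx":0,"dy":0,"dz":0,"wx":0,"wy":0,"wz":0},{"hand":-1,"dx":0,"dy":0,"dz":0,"wx":0,"wy":0,"wz":0},{"hand":-1,"dx":0,"dy":0,"dz":0,"wx":0,"wy":0,"wz":0},{"hand":-1,"dx":0,"dy":0,"dz":0,"wx":0,"wy":0,"wz":0},{"hand":-1,"dx":0,"dy":0,"dz":0,"wx":0,"wy":0,"wz":0}]'
```

```text
time_s: 6.25
position: [0.4413, 0.1087, -0.0256]
tcp_rot: [[0.975, -0.224, -0.001], [-0.224, -0.975, 0.0], [-0.001, 0.0, -1.0]]
force: [1.0, 0.5, 0.3]
opening: 0.997
time_s: 7.25
position: [0.4419, 0.1088, -0.0249]
tcp_rot: [[0.974, -0.225, 0.0], [-0.225, -0.974, 0.0], [0.0, -0.0, -1.0]]
force: [0.0, 3.6, 1.7]
opening: 0.457
```

```bash
python3 -m handwheel '[{"hand":-1,"dx":0,"dy":0,"dz":1.5,"wx":0,"wy":0,"wz":0},{"hand":-1,"dx":0,"dy":0,"dz":3,"wx":0,"wy":0,"wz":0},{"hand":-1,"dx":0,"dy":0,"dz":3,"wx":0,"wy":0,"wz":0},{"hand":-1,"dx":0,"dy":0,"dz":2.5,"wx":0,"wy":0,"wz":0},{"hand":-1,"dx":0,"dy":0,"dz":0,"wx":0,"wy":0,"wz":0}]'
python3 -m handwheel '[{"hand":-1,"dx":1.5,"dy":1.8,"dz":0,"wx":0,"wy":0,"wz":0.06},{"hand":-1,"dx":2,"dy":2.4,"dz":0,"wx":0,"wy":0,"wz":0.07},{"hand":-1,"dx":2,"dy":2.4,"dz":0,"wx":0,"wy":0,"wz":0.07},{"hand":-1,"dx":2,"dy":2.4,"dz":0,"wx":0,"wy":0,"wz":0.07},{"hand":-1,"dx":2,"dy":2.4,"dz":0,"wx":0,"wy":0,"wz":0.07},{"hand":-1,"dx":2,"dy":2.4,"dz":0,"wx":0,"wy":0,"wz":0.07},{"hand":-1,"dx":2,"dy":2.4,"dz":0,"wx":0,"wy":0,"wz":0.07},{"hand":-1,"dx":1.5,"dy":1.8,"dz":0,"wx":0,"wy":0,"wz":0.056},{"hand":-1,"dx":0.7,"dy":0.7,"dz":0,"wx":0,"wy":0,"wz":0},{"hand":-1,"dx":0,"dy":0,"dz":0,"wx":0,"wy":0,"wz":0}]'
python3 - <<'E'
from h import *
p,d=vision.capture("wrist"); cv2.imwrite("pics/w6.png",p[:,:,::-1])
s=bot.read_state();print(s["position"],s["force"],s["opening"])
c=vision.get_calibration("wrist");a=np.radians(17.7);R=np.array([[np.cos(a),-np.sin(a)],[np.sin(a),np.cos(a)]])
for q in [(1,1),(1,-1)]: print(w2px(c,[*(np.array([.5987,.2955])+R@(np.array(q)*[.091,.047])),.006]))
E
```

```text
time_s: 7.75
position: [0.4434, 0.1085, 0.0771]
tcp_rot: [[0.975, -0.224, 0.005], [-0.224, -0.975, -0.0], [0.005, -0.001, -1.0]]
force: [0.9, -0.1, -4.2]
opening: 0.459
time_s: 8.75
position: [0.5981, 0.2957, 0.0727]
tcp_rot: [[0.952, 0.305, -0.003], [0.305, -0.952, -0.001], [-0.003, 0.0, -1.0]]
force: [-0.4, -0.5, -3.9]
opening: 0.459
[0.59705625 0.29473842 0.07294477] [-0.03360286  0.11217225 -3.36440271] 0.45980184148025455
[254.58896572 115.10502007]
[382.41599706 115.13916062]
```

View pics/w6.png

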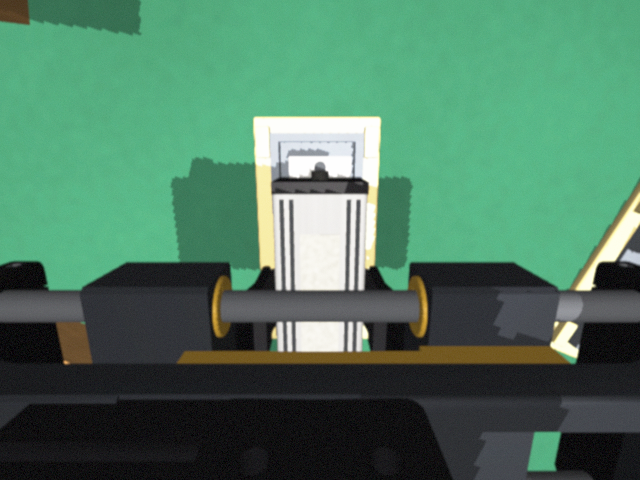

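```bash
python3 -m handwheel '[{"hand":-1,"dx":0.1,"dy":0.05,"dz":-2,"wx":0,"wy":0,"wz":0},{"hand":-1,"dx":0,"dy":0,"dz":-2.5,"wx":0,"wy":0,"wz":0},{"hand":-1,"dx":0,"dy":0,"dz":-1.5,"wx":0,"wy":0,"wz":0},{"hand":-1,"dx":0,"dy":0,"dz":0,"wx":0,"wy":0,"wz":0},{"hand":-1,"dx":0,"dy":0,"dz":0,"wx":0,"wy":0,"wz":0}]'
python3 - <<'E'
from h import *
p,d=vision.capture("wrist"); cv2.imwrite("pics/w7.png",p[:,:,::-1])
s=bot.read_state();print(s["position"],s["force"],s["opening"])
E
```

```text
time_s: 9.3
position: [0.5993, 0.2955, 0.0149]
tcp_rot: [[0.953, 0.304, -0.001], [0.304, -0.953, -0.0], [-0.001, 0.0, -1.0]]
force: [0.5, -0.6, -4.3]
opening: 0.458
[0.60029664 0.29595453 0.01578404] [ 0.57926024  0.36982631 -3.50338984] 0.4552023354843288
```

View pics/w7.png

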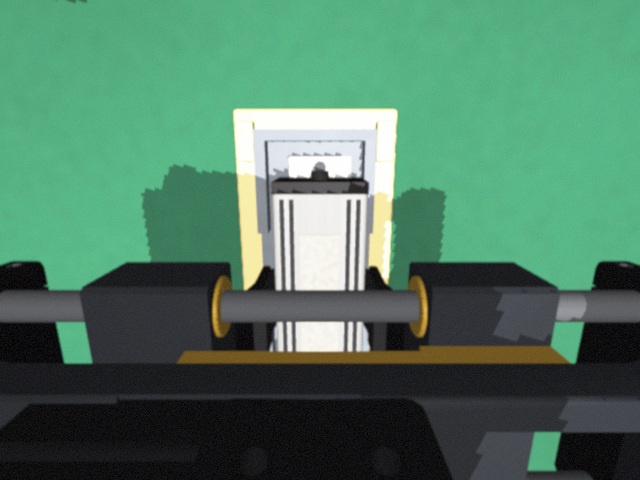

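Run:
```python
from h import *
c=vision.get_calibration("wrist");s=bot.read_state();T=s["tcp_rot"];o=s["position"];print(o)
for n,u,v,z in [("plateL",235,109,.008),("plateR",396,109,.008),("wallL",266,141,.024),("wallR",364,141,.024),("earL",289,155,.045),("earR",351,155,.045),("caseL",273,182,.073),("caseR",368,182,.073)]:
    w=px2w(c,u,v,z);print(n,w.round(4),((w-o)@T).round(4))
```

```text
[0.60029664 0.29595453 0.01578404]
plateL [0.672  0.3689 0.008 ] [ 0.0905 -0.0476  0.0079]
plateR [0.6998 0.2816 0.008 ] [0.0904 0.044  0.0079]
wallL [0.6607 0.3449 0.024 ] [ 0.0724 -0.0283 -0.0081]
wallR [0.6767 0.2949 0.024 ] [ 0.0724  0.0243 -0.0081]
earL [0.6581 0.3294 0.045 ] [ 0.0653 -0.0143 -0.0291]
earR [0.6672 0.301  0.045 ] [ 0.0653  0.0155 -0.0291]
caseL [0.6467 0.3304 0.073 ] [ 0.0548 -0.0186 -0.0572]
caseR [0.6585 0.2934 0.073 ] [ 0.0548  0.0201 -0.0572]
```

```bash
python3 -m handwheel '[{"hand":-1,"dx":-0.1,"dy":0.2,"dz":0,"wx":0,"wy":0,"wz":0},{"hand":-1,"dx":0,"dy":0,"dz":-1,"wx":0,"wy":0,"wz":0},{"hand":-1,"dx":0,"dy":0,"dz":-0.9,"wx":0,"wy":0,"wz":0},{"hand":-1,"dx":0,"dy":0,"dz":-0.4,"wx":0,"wy":0,"wz":0},{"hand":-1,"dx":0,"dy":0,"dz":-0.2,"wx":0,"wy":0,"wz":0},{"hand":-1,"dx":0,"dy":0,"dz":0,"wx":0,"wy":0,"wz":0},{"hand":-1,"dx":0,"dy":0,"dz":0,"wx":0,"wy":0,"wz":0}]'
```

```text
time_s: 10.05
position: [0.5989, 0.2982, -0.0099]
tcp_rot: [[0.952, 0.305, 0.0], [0.305, -0.952, 0.0], [0.0, 0.0, -1.0]]
force: [-0.1, -0.4, -3.8]
opening: 0.456
```

```bash
python3 -m handwheel '[{"hand":-1,"dx":0,"dy":0,"dz":-0.15,"wx":0,"wy":0,"wz":0},{"hand":-1,"dx":0,"dy":0,"dz":-0.1,"wx":0,"wy":0,"wz":0},{"hand":-1,"dx":0,"dy":0,"dz":0,"wx":0,"wy":0,"wz":0}]'
```

```text
time_s: 10.35
position: [0.5987, 0.2981, -0.0125]
tcp_rot: [[0.952, 0.305, -0.0], [0.305, -0.952, -0.0], [-0.0, -0.0, -1.0]]
force: [-0.6, -0.0, -4.1]
opening: 0.458
```

```bash
python3 -m handwheel '[{"hand":-1,"dx":0,"dy":0,"dz":-0.05,"wx":0,"wy":0,"wz":0},{"hand":-1,"dx":0,"dy":0,"dz":0,"wx":0,"wy":0,"wz":0}]';python3 -m handwheel '[{"hand":-1,"dx":0,"dy":0,"dz":-0.05,"wx":0,"wy":0,"wz":0},{"hand":-1,"dx":0,"dy":0,"dz":0,"wx":0,"wy":0,"wz":0}]'
```

```text
time_s: 10.55
position: [0.5989, 0.2982, -0.0128]
tcp_rot: [[0.952, 0.305, 0.0], [0.305, -0.952, 0.0], [0.0, 0.0, -1.0]]
force: [-0.5, 0.2, -3.0]
opening: 0.455
time_s: 10.75
position: [0.5988, 0.2982, -0.0128]
tcp_rot: [[0.952, 0.305, 0.0], [0.305, -0.952, 0.0], [0.0, 0.0, -1.0]]
force: [-1.8, -0.1, 0.9]
opening: 0.458
```

Contact: the vertical force rose from -4 to +0.9 N. Releasing with a partial opening, then lifting.

```bash
python3 -m handwheel '[{"hand":0.3,"dx":0,"dy":0,"dz":0,"wx":0,"wy":0,"wz":0},{"hand":0.3,"dx":0,"dy":0,"dz":0,"wx":0,"wy":0,"wz":0},{"hand":0.3,"dx":0,"dy":0,"dz":0,"wx":0,"wy":0,"wz":0},{"hand":0.3,"dx":0,"dy":0,"dz":0,"wx":0,"wy":0,"wz":0},{"hand":0.3,"dx":0,"dy":0,"dz":0,"wx":0,"wy":0,"wz":0},{"hand":0.3,"dx":0,"dy":0,"dz":0.5,"wx":0,"wy":0,"wz":0},{"hand":0.5,"dx":0,"dy":0,"dz":2,"wx":0,"wy":0,"wz":0},{"hand":1,"dx":0,"dy":0,"dz":3,"wx":0,"wy":0,"wz":0},{"hand":1,"dx":0,"dy":0,"dz":4,"wx":0,"wy":0,"wz":0},{"hand":1,"dx":0,"dy":0,"dz":4,"wx":0,"wy":0,"wz":0}]'
python3 - <<'E'
from h import *
p,d=vision.capture("wrist"); cv2.imwrite("pics/w8.png",p[:,:,::-1])
s=bot.read_state();print(s["position"],s["force"],s["opening"])
E
```

```text
time_s: 11.75
position: [0.5983, 0.298, 0.1227]
tcp_rot: [[0.952, 0.305, -0.001], [0.305, -0.952, -0.0], [-0.001, -0.0, -1.0]]
force: [0.1, 0.7, -0.1]
opening: 0.929
[0.60331232 0.299795   0.13098645] [2.47394825 0.69617327 3.92621046] 0.9532589924526026
```

View pics/w8.png

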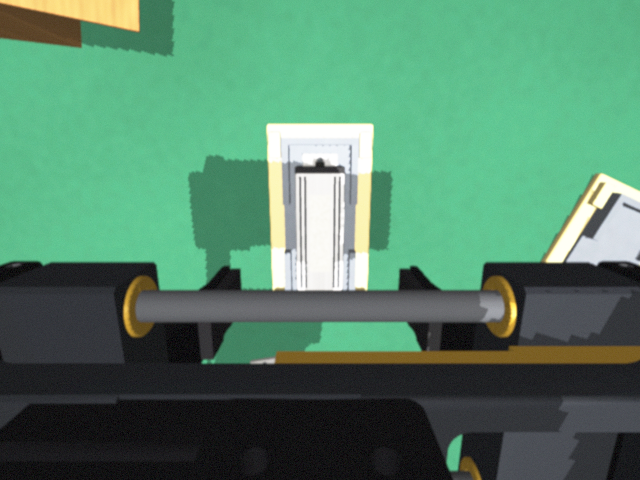

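The long driver sits centred in its bay, at (320,230) in the picture. Next I go over the middle driver.

```bash
python3 -m handwheel '[{"hand":1,"dx":-2,"dy":-0.2,"dz":3,"wx":0,"wy":0,"wz":0.03},{"hand":1,"dx":-4,"dy":-0.3,"dz":1,"wx":0,"wy":0,"wz":0.04},{"hand":1,"dx":-4,"dy":-0.3,"dz":0,"wx":0,"wy":0,"wz":0.04},{"hand":1,"dx":-4,"dy":-0.3,"dz":0,"wx":0,"wy":0,"wz":0.04},{"hand":1,"dx":-4,"dy":-0.3,"dz":0,"wx":0,"wy":0,"wz":0.033},{"hand":1,"dx":-2.5,"dy":-0.2,"dz":0,"wx":0,"wy":0,"wz":0},{"hand":1,"dx":-0.5,"dy":0,"dz":0,"wx":0,"wy":0,"wz":0},{"hand":1,"dx":0,"dy":0,"dz":0,"wx":0,"wy":0,"wz":0},{"hand":1,"dx":0,"dy":0,"dz":0,"wx":0,"wy":0,"wz":0}]'
python3 - <<'E'
from h import *
p,d=vision.capture("wrist"); cv2.imwrite("pics/w9.png",p[:,:,::-1])
s=bot.read_state();print(s["position"],s["tcp_rot"].round(3))
cv2.imwrite("pics/w9c.png",cv2.resize(p[130:300,240:400,::-1],None,fx=3.5,fy=3.5,interpolation=cv2.INTER_CUBIC))
E
```

```text
time_s: 12.7
position: [0.391, 0.2828, 0.162]
tcp_rot: [[0.881, 0.473, 0.003], [0.473, -0.881, 0.001], [0.003, 0.0, -1.0]]
force: [0.8, 0.6, -0.3]
opening: 1.001
[0.39109339 0.28266927 0.16186071] [[ 0.881  0.473  0.003]
 [ 0.473 -0.881  0.001]
 [ 0.003  0.    -1.   ]]
```

View pics/w9.png

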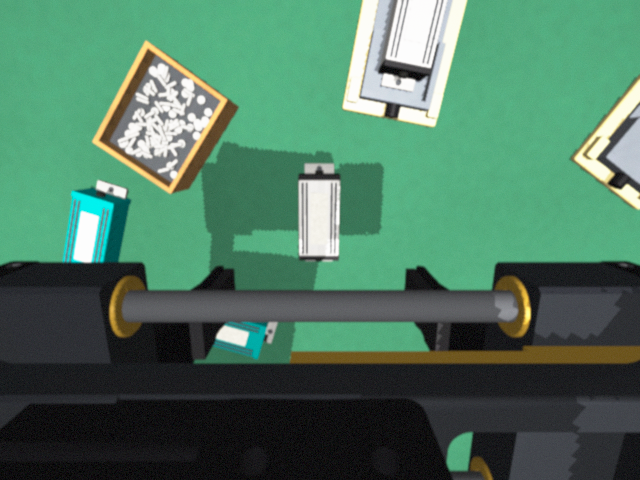

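View pics/w9c.png

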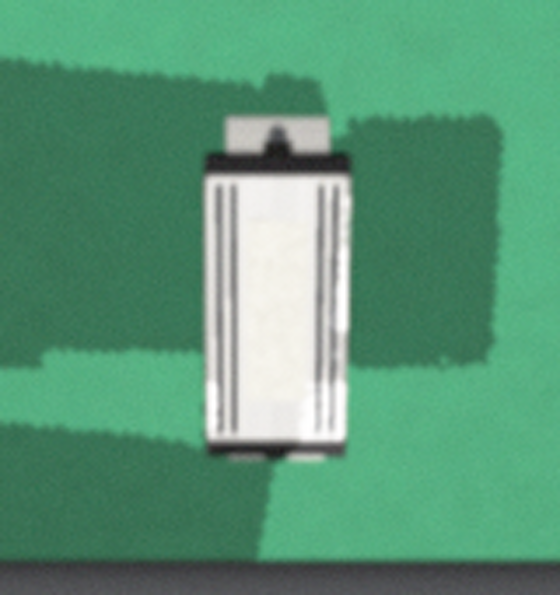

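Run:
```python
from h import *
c=vision.get_calibration("wrist");s=bot.read_state();T=s["tcp_rot"];o=s["position"]
w=np.array([px2w(c,240+a/3.5-.4,130+b/3.5-.4,.031)[:2] for a,b in [(206,155),(350,155),(347,456),(206,456)]])
L=(w[0]+w[1]-w[2]-w[3])/2;print(w.mean(0),np.linalg.norm(L),np.linalg.norm(w[0]-w[1]),np.linalg.norm(w[2]-w[3]),np.degrees(np.arctan2(L[1],L[0])), np.degrees(np.arctan2(T[1,0],T[0,0])))
m=np.array([*w.mean(0),o[2]])
for u,v,z in [(277,322,.003),(268,322,.032),(262,358,.032)]: print(((px2w(c,u,v,z)-m)@T).round(3))
for u,v in [(348,107),(436,126)]: print(((px2w(c,u,v,.006)-m)@T).round(3))
```

```text
[0.39455046 0.28457945] 0.08598897044564104 0.0392583889832591 0.04092567429849896 27.876560110512994 28.199358567010712
[-0.128 -0.049  0.159]
[-0.112 -0.054  0.13 ]
[-0.155 -0.062  0.129]
[0.106 0.029 0.156]
[0.088 0.116 0.156]
```

```bash
python3 -m handwheel '[{"hand":1,"dx":0.3,"dy":0.2,"dz":-3,"wx":0,"wy":0,"wz":0},{"hand":1,"dx":0,"dy":0,"dz":-4,"wx":0,"wy":0,"wz":0},{"hand":1,"dx":0,"dy":0,"dz":-4,"wx":0,"wy":0,"wz":0},{"hand":1,"dx":0,"dy":0,"dz":-2,"wx":0,"wy":0,"wz":0},{"hand":1,"dx":0,"dy":0,"dz":0,"wx":0,"wy":0,"wz":0},{"hand":1,"dx":0,"dy":0,"dz":0,"wx":0,"wy":0,"wz":0}]'
```

```text
time_s: 13.35
position: [0.3931, 0.2843, 0.0313]
tcp_rot: [[0.881, 0.472, 0.0], [0.472, -0.881, 0.0], [0.0, 0.0, -1.0]]
force: [-0.1, 0.8, 0.4]
opening: 1.0
```

```bash
python3 -m handwheel '[{"hand":1,"dx":0.1,"dy":0,"dz":-2,"wx":0,"wy":0,"wz":0},{"hand":1,"dx":0,"dy":0,"dz":-2,"wx":0,"wy":0,"wz":0},{"hand":1,"dx":0,"dy":0,"dz":-1.3,"wx":0,"wy":0,"wz":0},{"hand":1,"dx":0,"dy":0,"dz":-0.4,"wx":0,"wy":0,"wz":0},{"hand":1,"dx":0,"dy":0,"dz":0,"wx":0,"wy":0,"wz":0},{"hand":1,"dx":0,"dy":0,"dz":0,"wx":0,"wy":0,"wz":0}]'
python3 -m handwheel '[{"hand":-1,"dx":0,"dy":0,"dz":0,"wx":0,"wy":0,"wz":0},{"hand":-1,"dx":0,"dy":0,"dz":0,"wx":0,"wy":0,"wz":0},{"hand":-1,"dx":0,"dy":0,"dz":0,"wx":0,"wy":0,"wz":0},{"hand":-1,"dx":0,"dy":0,"dz":0,"wx":0,"wy":0,"wz":0},{"hand":-1,"dx":0,"dy":0,"dz":0,"wx":0,"wy":0,"wz":0},{"hand":-1,"dx":0,"dy":0,"dz":0,"wx":0,"wy":0,"wz":0},{"hand":-1,"dx":0,"dy":0,"dz":0,"wx":0,"wy":0,"wz":0},{"hand":-1,"dx":0,"dy":0,"dz":0,"wx":0,"wy":0,"wz":0},{"hand":-1,"dx":0,"dy":0,"dz":0,"wx":0,"wy":0,"wz":0},{"hand":-1,"dx":0,"dy":0,"dz":0,"wx":0,"wy":0,"wz":0}]'
```

```text
time_s: 13.95
position: [0.3939, 0.2846, -0.0244]
tcp_rot: [[0.881, 0.473, 0.002], [0.473, -0.881, 0.001], [0.003, 0.0, -1.0]]
force: [-0.2, -0.2, 0.1]
opening: 0.997
time_s: 14.95
position: [0.3927, 0.2842, -0.0255]
tcp_rot: [[0.881, 0.473, -0.0], [0.473, -0.881, -0.0], [-0.0, -0.0, -1.0]]
force: [0.0, -0.1, 0.5]
opening: 0.457
```

```bash
python3 -m handwheel '[{"hand":-1,"dx":0,"dy":0,"dz":1.5,"wx":0,"wy":0,"wz":0},{"hand":-1,"dx":0,"dy":0,"dz":3,"wx":0,"wy":0,"wz":0},{"hand":-1,"dx":0,"dy":0,"dz":3,"wx":0,"wy":0,"wz":0},{"hand":-1,"dx":0,"dy":0,"dz":2.5,"wx":0,"wy":0,"wz":0},{"hand":-1,"dx":0,"dy":0,"dz":0,"wx":0,"wy":0,"wz":0}]'
python3 -m handwheel '[{"hand":-1,"dx":1.5,"dy":-1.5,"dz":0,"wx":0,"wy":0,"wz":-0.06},{"hand":-1,"dx":2.5,"dy":-2.5,"dz":0,"wx":0,"wy":0,"wz":-0.06},{"hand":-1,"dx":3,"dy":-3,"dz":0,"wx":0,"wy":0,"wz":-0.07},{"hand":-1,"dx":3,"dy":-3,"dz":0,"wx":0,"wy":0,"wz":-0.07},{"hand":-1,"dx":3,"dy":-3,"dz":0,"wx":0,"wy":0,"wz":-0.07},{"hand":-1,"dx":3,"dy":-3,"dz":0,"wx":0,"wy":0,"wz":-0.07},{"hand":-1,"dx":3,"dy":-3,"dz":0,"wx":0,"wy":0,"wz":-0.07},{"hand":-1,"dx":2.5,"dy":-3,"dz":0,"wx":0,"wy":0,"wz":-0.06},{"hand":-1,"dx":2,"dy":-2.5,"dz":0,"wx":0,"wy":0,"wz":-0.046},{"hand":-1,"dx":1,"dy":-0.9,"dz":0,"wx":0,"wy":0,"wz":0}]'
python3 -m handwheel '[{"hand":-1,"dx":0,"dy":0,"dz":0,"wx":0,"wy":0,"wz":0},{"hand":-1,"dx":0,"dy":0,"dz":-3,"wx":0,"wy":0,"wz":0},{"hand":-1,"dx":0,"dy":0,"dz":-2.3,"wx":0,"wy":0,"wz":0},{"hand":-1,"dx":0,"dy":0,"dz":0,"wx":0,"wy":0,"wz":0},{"hand":-1,"dx":0,"dy":0,"dz":0,"wx":0,"wy":0,"wz":0},{"hand":-1,"dx":0,"dy":0,"dz":0,"wx":0,"wy":0,"wz":0}]'
python3 - <<'E'
from h import *
p,d=vision.capture("wrist"); cv2.imwrite("pics/w10.png",p[:,:,::-1])
s=bot.read_state();print(s["position"],s["force"],s["opening"])
cv2.imwrite("pics/w10c.png",cv2.resize(p[90:270,220:420,::-1],None,fx=3.3,fy=3.3,interpolation=cv2.INTER_CUBIC))
E
```

```text
time_s: 15.45
position: [0.3947, 0.2851, 0.077]
tcp_rot: [[0.881, 0.473, 0.006], [0.473, -0.881, 0.002], [0.006, 0.001, -1.0]]
force: [0.7, -0.5, -2.4]
opening: 0.458
time_s: 16.45
position: [0.6389, 0.0271, 0.0723]
tcp_rot: [[0.996, -0.086, -0.001], [-0.086, -0.996, -0.001], [-0.001, 0.001, -1.0]]
force: [-0.4, 0.6, -3.1]
opening: 0.459
time_s: 17.05
position: [0.6382, 0.031, 0.0226]
tcp_rot: [[0.997, -0.082, 0.002], [-0.082, -0.997, -0.0], [0.002, -0.0, -1.0]]
force: [0.4, -0.7, -2.1]
opening: 0.461
[0.63861186 0.03075399 0.02296187] [ 0.00263637  0.16001086 -2.42632462] 0.4569664165262257
```

View pics/w10c.png

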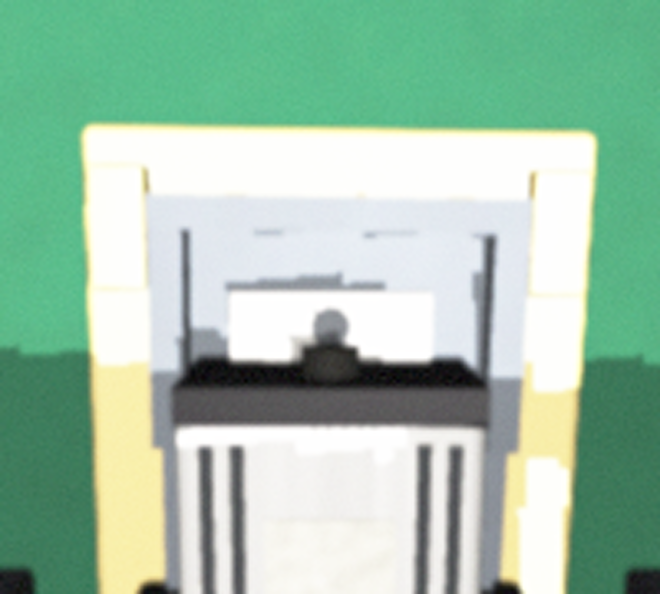

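Run:
```python
from h import *
c=vision.get_calibration("wrist");s=bot.read_state();T=s["tcp_rot"];o=s["position"];print(o)
b=o[2]+.0255
for n,a,e,z in [("plateL",84,126,.008),("plateR",596,135,.008),("wallL",183,230,.024),("wallR",494,236,.024),("earL",228,290,b+.004),("earR",434,290,b+.004),("caseL",174,388,b+.032),("caseR",487,386,b+.032)]:
    w=px2w(c,220+a/3.3-.35,90+e/3.3-.35,z);print(n,w.round(4),((w-o)@T).round(4))
```

```text
[0.63861186 0.03075399 0.02296187]
plateL [0.7229 0.0679 0.008 ] [ 0.0809 -0.044   0.0152]
plateR [ 0.7137 -0.0243  0.008 ] [0.0793 0.0487 0.0152]
wallL [0.7033 0.0501 0.024 ] [ 0.0629 -0.0246 -0.0009]
wallR [ 0.6979 -0.0028  0.024 ] [ 0.0618  0.0286 -0.0009]
earL [0.6943 0.0409 0.0525] [ 0.0547 -0.0146 -0.0294]
earR [0.6918 0.0105 0.0525] [ 0.0547  0.0158 -0.0294]
caseL [0.6845 0.0463 0.0805] [ 0.0446 -0.0192 -0.0574]
caseR [0.6815 0.007  0.0805] [ 0.0448  0.0201 -0.0574]
```

```bash
python3 -m handwheel '[{"hand":-1,"dx":0,"dy":-0.1,"dz":0,"wx":0,"wy":0,"wz":-0.015},{"hand":-1,"dx":0,"dy":0,"dz":-1,"wx":0,"wy":0,"wz":0},{"hand":-1,"dx":0,"dy":0,"dz":-1.2,"wx":0,"wy":0,"wz":0},{"hand":-1,"dx":0,"dy":0,"dz":-0.8,"wx":0,"wy":0,"wz":0},{"hand":-1,"dx":0,"dy":0,"dz":-0.2,"wx":0,"wy":0,"wz":0},{"hand":-1,"dx":0,"dy":0,"dz":-0.1,"wx":0,"wy":0,"wz":0},{"hand":-1,"dx":0,"dy":0,"dz":0,"wx":0,"wy":0,"wz":0},{"hand":-1,"dx":0,"dy":0,"dz":0,"wx":0,"wy":0,"wz":0}]'
```

```text
time_s: 17.9
position: [0.6381, 0.0291, -0.0112]
tcp_rot: [[0.995, -0.098, 0.001], [-0.098, -0.995, -0.0], [0.001, 0.0, -1.0]]
force: [0.1, 1.1, -2.4]
opening: 0.46
```

```bash
python3 -m handwheel '[{"hand":-1,"dx":0,"dy":0,"dz":-0.15,"wx":0,"wy":0,"wz":0},{"hand":-1,"dx":0,"dy":0,"dz":0,"wx":0,"wy":0,"wz":0}]';python3 -m handwheel '[{"hand":-1,"dx":0,"dy":0,"dz":-0.07,"wx":0,"wy":0,"wz":0},{"hand":-1,"dx":0,"dy":0,"dz":0,"wx":0,"wy":0,"wz":0}]'
```

```text
time_s: 18.1
position: [0.6378, 0.0292, -0.0128]
tcp_rot: [[0.995, -0.098, 0.0], [-0.098, -0.995, -0.0], [0.0, 0.0, -1.0]]
force: [-0.6, 0.4, -2.9]
opening: 0.456
time_s: 18.3
position: [0.6379, 0.0291, -0.0135]
tcp_rot: [[0.995, -0.098, 0.0], [-0.098, -0.995, -0.0], [0.0, 0.0, -1.0]]
force: [-0.4, 0.4, -1.7]
opening: 0.456
```

```bash
python3 -m handwheel '[{"hand":-1,"dx":0,"dy":0,"dz":-0.05,"wx":0,"wy":0,"wz":0},{"hand":-1,"dx":0,"dy":0,"dz":0,"wx":0,"wy":0,"wz":0}]'
```

```text
time_s: 18.5
position: [0.638, 0.0291, -0.0134]
tcp_rot: [[0.995, -0.098, 0.001], [-0.098, -0.995, -0.0], [0.001, 0.0, -1.0]]
force: [-0.8, -0.6, 2.8]
opening: 0.455
```

Contact again, with the force going from -2.5 to +2.8 N. Releasing.

```bash
python3 -m handwheel '[{"hand":0.3,"dx":0,"dy":0,"dz":0,"wx":0,"wy":0,"wz":0},{"hand":0.3,"dx":0,"dy":0,"dz":0,"wx":0,"wy":0,"wz":0},{"hand":0.3,"dx":0,"dy":0,"dz":0,"wx":0,"wy":0,"wz":0},{"hand":0.3,"dx":0,"dy":0,"dz":0,"wx":0,"wy":0,"wz":0},{"hand":0.3,"dx":0,"dy":0,"dz":0,"wx":0,"wy":0,"wz":0},{"hand":0.3,"dx":0,"dy":0,"dz":0.5,"wx":0,"wy":0,"wz":0},{"hand":0.5,"dx":0,"dy":0,"dz":2,"wx":0,"wy":0,"wz":0},{"hand":1,"dx":0,"dy":0,"dz":3,"wx":0,"wy":0,"wz":0},{"hand":1,"dx":0,"dy":0,"dz":4,"wx":0,"wy":0,"wz":0},{"hand":1,"dx":0,"dy":0,"dz":4,"wx":0,"wy":0,"wz":0}]'
python3 - <<'E'
from h import *
p,d=vision.capture("wrist"); cv2.imwrite("pics/w11.png",p[:,:,::-1])
s=bot.read_state();print(s["position"],s["force"],s["opening"])
E
```

```text
time_s: 19.5
position: [0.6372, 0.0292, 0.122]
tcp_rot: [[0.995, -0.098, -0.001], [-0.098, -0.995, 0.0], [-0.001, -0.0, -1.0]]
force: [1.9, 0.8, -0.6]
opening: 0.925
[0.64250297 0.02880086 0.12993749] [1.84001772 0.58823343 4.29383119] 0.9559891088504832
```

View pics/w11.png

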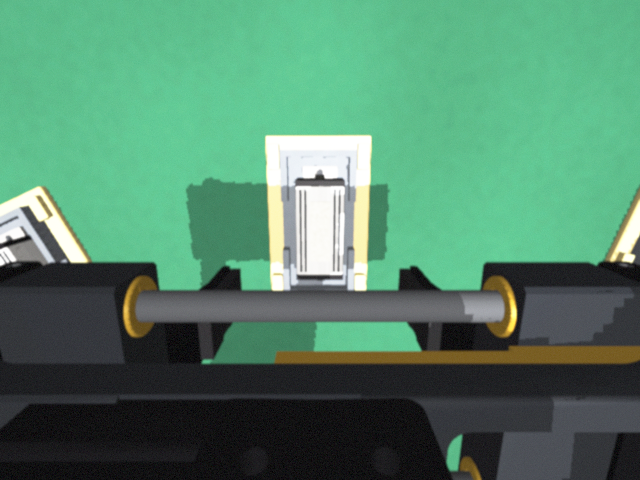

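The middle driver is centred in its bay at (320,228). Next, the short driver.

```bash
python3 -m handwheel '[{"hand":1,"dx":-1.5,"dy":-2,"dz":3,"wx":0,"wy":0,"wz":-0.04},{"hand":1,"dx":-3,"dy":-4,"dz":0,"wx":0,"wy":0,"wz":-0.05},{"hand":1,"dx":-3,"dy":-4,"dz":0,"wx":0,"wy":0,"wz":-0.06},{"hand":1,"dx":-3,"dy":-4,"dz":0,"wx":0,"wy":0,"wz":-0.06},{"hand":1,"dx":-3,"dy":-4,"dz":0,"wx":0,"wy":0,"wz":-0.06},{"hand":1,"dx":-3,"dy":-4,"dz":0,"wx":0,"wy":0,"wz":-0.06},{"hand":1,"dx":-3,"dy":-4,"dz":0,"wx":0,"wy":0,"wz":-0.05},{"hand":1,"dx":-3,"dy":-4,"dz":0,"wx":0,"wy":0,"wz":-0.03},{"hand":1,"dx":-1,"dy":-3,"dz":0,"wx":0,"wy":0,"wz":0},{"hand":1,"dx":0,"dy":0,"dz":0,"wx":0,"wy":0,"wz":0}]'
python3 -m handwheel '[{"hand":1,"dx":0,"dy":0,"dz":0,"wx":0,"wy":0,"wz":0},{"hand":1,"dx":0,"dy":0,"dz":0,"wx":0,"wy":0,"wz":0}]'
python3 - <<'E'
from h import *
p,d=vision.capture("wrist"); cv2.imwrite("pics/w12.png",p[:,:,::-1])
s=bot.read_state();print(s["position"],s["tcp_rot"].round(3))
cv2.imwrite("pics/w12c.png",cv2.resize(p[130:300,240:400,::-1],None,fx=3.5,fy=3.5,interpolation=cv2.INTER_CUBIC))
E
```

```text
time_s: 20.55
position: [0.402, -0.3055, 0.1515]
tcp_rot: [[0.871, -0.491, 0.002], [-0.491, -0.871, -0.004], [0.003, 0.002, -1.0]]
force: [0.8, 0.8, -0.7]
opening: 0.997
time_s: 20.75
position: [0.4028, -0.2996, 0.1508]
tcp_rot: [[0.874, -0.486, -0.0], [-0.486, -0.874, 0.001], [-0.001, -0.001, -1.0]]
force: [-1.0, 0.2, -0.1]
opening: 0.995
[ 0.40300997 -0.29937891  0.15078667] [[ 0.874 -0.485 -0.   ]
 [-0.485 -0.874  0.001]
 [-0.001 -0.001 -1.   ]]
```

View pics/w12.png

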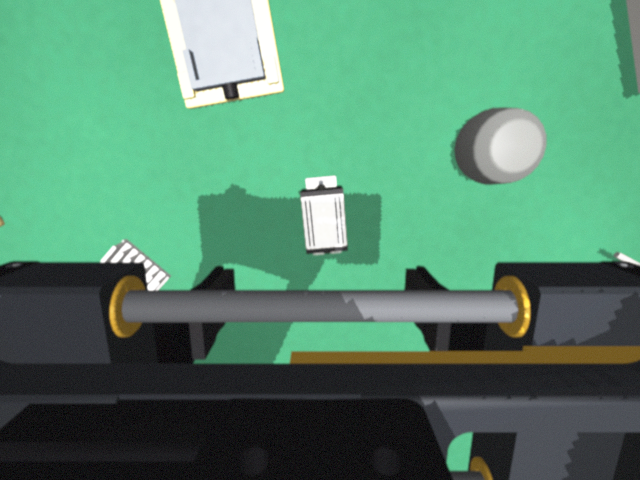

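View pics/w12c.png

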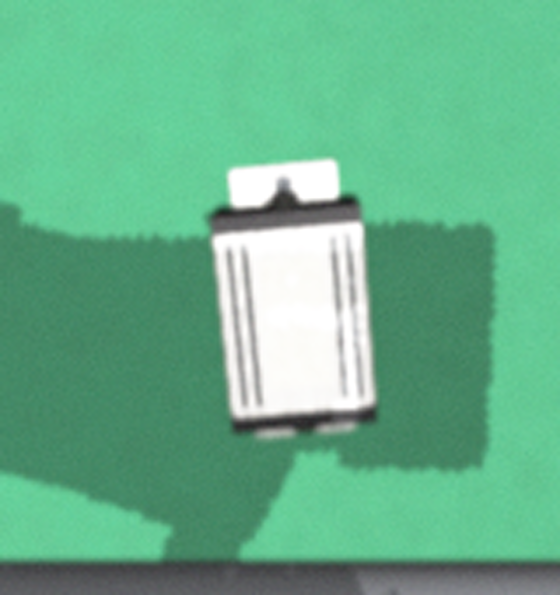

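Run:
```python
from h import *
c=vision.get_calibration("wrist");s=bot.read_state();T=s["tcp_rot"];o=s["position"]
w=np.array([px2w(c,240+a/3.5-.4,130+b/3.5-.4,.031)[:2] for a,b in [(210,214),(358,204),(376,418),(233,432)]])
L=(w[0]+w[1]-w[2]-w[3])/2;print(w.mean(0),np.linalg.norm(L),np.linalg.norm(w[0]-w[1]),np.linalg.norm(w[2]-w[3]),np.degrees(np.arctan2(L[1],L[0])), np.degrees(np.arctan2(T[1,0],T[0,0])))
m=np.array([*w.mean(0),o[2]])
for u,v,z in [(170,275,.025),(455,150,.0)]: print(((px2w(c,u,v,z)-m)@T).round(3))
for u,v in [(187,107),(283,91)]: print(px2w(c,u,v,.006).round(4))
```

```text
[ 0.40404996 -0.30497559] 0.06016175128121378 0.039480894479524464 0.04001923091695455 -23.5497723129779 -29.02483955772196
[-0.057 -0.155  0.126]
[0.066 0.131 0.151]
[ 0.5589 -0.2426  0.006 ]
[ 0.5268 -0.3294  0.006 ]
```

```bash
python3 -m handwheel '[{"hand":1,"dx":0.1,"dy":-0.56,"dz":-2,"wx":0,"wy":0,"wz":0.096},{"hand":1,"dx":0,"dy":0,"dz":-4,"wx":0,"wy":0,"wz":0},{"hand":1,"dx":0,"dy":0,"dz":-4,"wx":0,"wy":0,"wz":0},{"hand":1,"dx":0,"dy":0,"dz":-2,"wx":0,"wy":0,"wz":0},{"hand":1,"dx":0,"dy":0,"dz":0,"wx":0,"wy":0,"wz":0},{"hand":1,"dx":0,"dy":0,"dz":0,"wx":0,"wy":0,"wz":0}]'
```

```text
time_s: 21.4
position: [0.4044, -0.3056, 0.031]
tcp_rot: [[0.917, -0.399, -0.0], [-0.399, -0.917, 0.0], [-0.0, -0.0, -1.0]]
force: [0.5, -0.7, 0.0]
opening: 1.001
```

```bash
python3 -m handwheel '[{"hand":1,"dx":0,"dy":0,"dz":-2,"wx":0,"wy":0,"wz":0},{"hand":1,"dx":0,"dy":0,"dz":-2,"wx":0,"wy":0,"wz":0},{"hand":1,"dx":0,"dy":0,"dz":-1.3,"wx":0,"wy":0,"wz":0},{"hand":1,"dx":0,"dy":0,"dz":-0.35,"wx":0,"wy":0,"wz":0},{"hand":1,"dx":0,"dy":0,"dz":0,"wx":0,"wy":0,"wz":0},{"hand":1,"dx":0,"dy":0,"dz":0,"wx":0,"wy":0,"wz":0}]'
python3 -m handwheel '[{"hand":-1,"dx":0,"dy":0,"dz":0,"wx":0,"wy":0,"wz":0},{"hand":-1,"dx":0,"dy":0,"dz":0,"wx":0,"wy":0,"wz":0},{"hand":-1,"dx":0,"dy":0,"dz":0,"wx":0,"wy":0,"wz":0},{"hand":-1,"dx":0,"dy":0,"dz":0,"wx":0,"wy":0,"wz":0},{"hand":-1,"dx":0,"dy":0,"dz":0,"wx":0,"wy":0,"wz":0},{"hand":-1,"dx":0,"dy":0,"dz":0,"wx":0,"wy":0,"wz":0},{"hand":-1,"dx":0,"dy":0,"dz":0,"wx":0,"wy":0,"wz":0},{"hand":-1,"dx":0,"dy":0,"dz":0,"wx":0,"wy":0,"wz":0},{"hand":-1,"dx":0,"dy":0,"dz":0,"wx":0,"wy":0,"wz":0},{"hand":-1,"dx":0,"dy":0,"dz":0,"wx":0,"wy":0,"wz":0}]'
```

```text
time_s: 22.0
position: [0.4043, -0.3069, -0.0248]
tcp_rot: [[0.916, -0.4, 0.001], [-0.4, -0.916, -0.001], [0.001, 0.001, -1.0]]
force: [0.2, 0.1, 0.8]
opening: 0.999
time_s: 23.0
position: [0.4037, -0.3062, -0.0257]
tcp_rot: [[0.916, -0.401, -0.0], [-0.401, -0.916, 0.0], [-0.0, -0.0, -1.0]]
force: [-0.2, 1.3, -0.5]
opening: 0.459
```

```bash
python3 -m handwheel '[{"hand":-1,"dx":0,"dy":0,"dz":1.5,"wx":0,"wy":0,"wz":0},{"hand":-1,"dx":0,"dy":0,"dz":3,"wx":0,"wy":0,"wz":0},{"hand":-1,"dx":0,"dy":0,"dz":3,"wx":0,"wy":0,"wz":0},{"hand":-1,"dx":0,"dy":0,"dz":2,"wx":0,"wy":0,"wz":0},{"hand":-1,"dx":0,"dy":0,"dz":0,"wx":0,"wy":0,"wz":0}]'
python3 -m handwheel '[{"hand":-1,"dx":1.5,"dy":0,"dz":0,"wx":0,"wy":0,"wz":0.02},{"hand":-1,"dx":3,"dy":0,"dz":0,"wx":0,"wy":0,"wz":0.02},{"hand":-1,"dx":4,"dy":0,"dz":0,"wx":0,"wy":0,"wz":0.023},{"hand":-1,"dx":4,"dy":-0.1,"dz":0,"wx":0,"wy":0,"wz":0},{"hand":-1,"dx":4,"dy":-0.1,"dz":0,"wx":0,"wy":0,"wz":0},{"hand":-1,"dx":2.5,"dy":0,"dz":0,"wx":0,"wy":0,"wz":0},{"hand":-1,"dx":1.1,"dy":0,"dz":0,"wx":0,"wy":0,"wz":0},{"hand":-1,"dx":0,"dy":0,"dz":-2.5,"wx":0,"wy":0,"wz":0},{"hand":-1,"dx":0,"dy":0,"dz":-2.5,"wx":0,"wy":0,"wz":0},{"hand":-1,"dx":0,"dy":0,"dz":0,"wx":0,"wy":0,"wz":0}]'
python3 -m handwheel '[{"hand":-1,"dx":0,"dy":0,"dz":0,"wx":0,"wy":0,"wz":0},{"hand":-1,"dx":0,"dy":0,"dz":0,"wx":0,"wy":0,"wz":0}]'
python3 - <<'E'
from h import *
p,d=vision.capture("wrist"); cv2.imwrite("pics/w13.png",p[:,:,::-1])
s=bot.read_state();print(s["position"],s["force"],s["opening"])
cv2.imwrite("pics/w13c.png",cv2.resize(p[90:270,220:420,::-1],None,fx=3.3,fy=3.3,interpolation=cv2.INTER_CUBIC))
E
```

```text
time_s: 23.5
position: [0.4051, -0.3081, 0.0716]
tcp_rot: [[0.916, -0.4, 0.004], [-0.4, -0.916, -0.005], [0.005, 0.003, -1.0]]
force: [0.2, -0.1, -1.9]
opening: 0.454
time_s: 24.5
position: [0.6004, -0.3053, 0.0138]
tcp_rot: [[0.94, -0.342, -0.01], [-0.342, -0.94, 0.007], [-0.012, -0.003, -1.0]]
force: [-1.0, 1.2, -2.7]
opening: 0.457
time_s: 24.7
position: [0.6051, -0.309, 0.0201]
tcp_rot: [[0.94, -0.342, 0.001], [-0.342, -0.94, -0.001], [0.001, 0.0, -1.0]]
force: [0.2, -0.7, -1.8]
opening: 0.458
[ 0.60546179 -0.30920274  0.02060152] [ 0.07855565  0.70034292 -1.82911849] 0.4582661780669057
```

View pics/w13c.png

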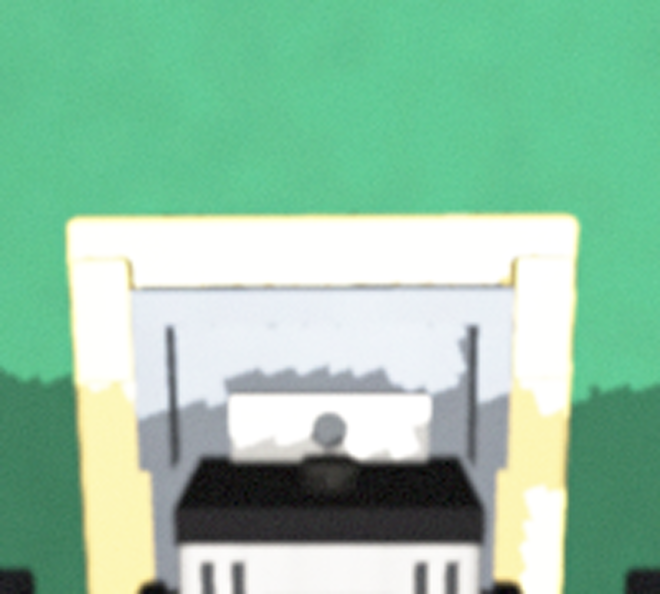

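Run:
```python
from h import *
c=vision.get_calibration("wrist");s=bot.read_state();T=s["tcp_rot"];o=s["position"];print(o)
b=o[2]+.0257
for n,a,e,z in [("plateL",68,217,.008),("plateR",579,215,.008),("wallL",168,326,.024),("wallR",477,326,.024),("earL",228,394,b+.004),("earR",432,394,b+.004),("caseL",177,508,b+.032),("caseR",484,508,b+.032)]:
    w=px2w(c,220+a/3.3-.35,90+e/3.3-.35,z);print(n,w.round(4),((w-o)@T).round(4))
```

```text
[ 0.60546179 -0.30920274  0.02060152]
plateL [ 0.6828 -0.287   0.008 ] [ 0.065  -0.0473  0.0127]
plateR [ 0.6512 -0.3747  0.008 ] [0.0654 0.0458 0.0128]
wallL [ 0.6589 -0.2994  0.024 ] [ 0.0469 -0.0275 -0.0033]
wallR [ 0.6407 -0.3494  0.024 ] [ 0.0469  0.0257 -0.0033]
earL [ 0.6475 -0.3085  0.0503] [ 0.0394 -0.015  -0.0296]
earR [ 0.637  -0.3374  0.0503] [ 0.0393  0.0158 -0.0296]
caseL [ 0.6393 -0.3008  0.0783] [ 0.0291 -0.0194 -0.0576]
caseR [ 0.6258 -0.338   0.0783] [ 0.0291  0.0202 -0.0576]
```

```bash
python3 -m handwheel '[{"hand":-1,"dx":0,"dy":0.1,"dz":0,"wx":0,"wy":0,"wz":0},{"hand":-1,"dx":0,"dy":0,"dz":-1,"wx":0,"wy":0,"wz":0},{"hand":-1,"dx":0,"dy":0,"dz":-1.2,"wx":0,"wy":0,"wz":0},{"hand":-1,"dx":0,"dy":0,"dz":-0.6,"wx":0,"wy":0,"wz":0},{"hand":-1,"dx":0,"dy":0,"dz":-0.2,"wx":0,"wy":0,"wz":0},{"hand":-1,"dx":0,"dy":0,"dz":-0.1,"wx":0,"wy":0,"wz":0},{"hand":-1,"dx":0,"dy":0,"dz":0,"wx":0,"wy":0,"wz":0},{"hand":-1,"dx":0,"dy":0,"dz":0,"wx":0,"wy":0,"wz":0}]'
```

```text
time_s: 25.55
position: [0.605, -0.3077, -0.0114]
tcp_rot: [[0.94, -0.342, 0.001], [-0.342, -0.94, -0.0], [0.001, 0.0, -1.0]]
force: [0.4, 0.9, -1.2]
opening: 0.457
```

```bash
python3 -m handwheel '[{"hand":-1,"dx":0,"dy":0,"dz":-0.15,"wx":0,"wy":0,"wz":0},{"hand":-1,"dx":0,"dy":0,"dz":0,"wx":0,"wy":0,"wz":0}]';python3 -m handwheel '[{"hand":-1,"dx":0,"dy":0,"dz":-0.08,"wx":0,"wy":0,"wz":0},{"hand":-1,"dx":0,"dy":0,"dz":0,"wx":0,"wy":0,"wz":0}]';python3 -m handwheel '[{"hand":-1,"dx":0,"dy":0,"dz":0,"wx":0,"wy":0,"wz":0}]'
```

```text
time_s: 25.75
position: [0.6048, -0.3075, -0.013]
tcp_rot: [[0.94, -0.342, 0.0], [-0.342, -0.94, -0.0], [0.0, 0.0, -1.0]]
force: [0.0, -0.3, -1.7]
opening: 0.459
time_s: 25.95
position: [0.6049, -0.3075, -0.0136]
tcp_rot: [[0.94, -0.342, 0.0], [-0.342, -0.94, -0.0], [0.0, 0.0, -1.0]]
force: [-0.6, 1.0, -0.3]
opening: 0.456
time_s: 26.05
position: [0.6049, -0.3075, -0.0136]
tcp_rot: [[0.94, -0.342, 0.0], [-0.342, -0.94, -0.0], [0.0, 0.0, -1.0]]
force: [-0.5, 0.8, 0.7]
opening: 0.461
```

```bash
python3 -m handwheel '[{"hand":-1,"dx":0,"dy":0,"dz":-0.03,"wx":0,"wy":0,"wz":0},{"hand":-1,"dx":0,"dy":0,"dz":0,"wx":0,"wy":0,"wz":0}]'; python3 -m handwheel '[{"hand":0.3,"dx":0,"dy":0,"dz":0,"wx":0,"wy":0,"wz":0},{"hand":0.3,"dx":0,"dy":0,"dz":0,"wx":0,"wy":0,"wz":0},{"hand":0.3,"dx":0,"dy":0,"dz":0,"wx":0,"wy":0,"wz":0},{"hand":0.3,"dx":0,"dy":0,"dz":0,"wx":0,"wy":0,"wz":0},{"hand":0.3,"dx":0,"dy":0,"dz":0,"wx":0,"wy":0,"wz":0},{"hand":0.3,"dx":0,"dy":0,"dz":0.5,"wx":0,"wy":0,"wz":0},{"hand":0.5,"dx":0,"dy":0,"dz":2,"wx":0,"wy":0,"wz":0},{"hand":1,"dx":0,"dy":0,"dz":3,"wx":0,"wy":0,"wz":0},{"hand":1,"dx":0,"dy":0,"dz":4,"wx":0,"wy":0,"wz":0},{"hand":1,"dx":0,"dy":0,"dz":4,"wx":0,"wy":0,"wz":0}]'
python3 -m handwheel '[{"hand":1,"dx":-4,"dy":0,"dz":3,"wx":0,"wy":0,"wz":0},{"hand":1,"dx":-4,"dy":0,"dz":0,"wx":0,"wy":0,"wz":0},{"hand":1,"dx":-4,"dy":-2,"dz":0,"wx":0,"wy":0,"wz":0},{"hand":1,"dx":-3,"dy":-3,"dz":0,"wx":0,"wy":0,"wz":0},{"hand":1,"dx":-2,"dy":-3,"dz":0,"wx":0,"wy":0,"wz":0},{"hand":1,"dx":0,"dy":0,"dz":0,"wx":0,"wy":0,"wz":0},{"hand":1,"dx":0,"dy":0,"dz":0,"wx":0,"wy":0,"wz":0}]'
python3 - <<'E'
from h import *
p,d=vision.capture("top"); cv2.imwrite("pics/t14.png",p[:,:,::-1])
c=vision.get_calibration("top");R,t=RT(c)
a=cv2.resize(p[140:280,190:340,::-1],None,fx=2.6,fy=2.6,interpolation=cv2.INTER_CUBIC)
b=cv2.resize(p[140:280,340:490,::-1],None,fx=2.6,fy=2.6,interpolation=cv2.INTER_CUBIC)
cv2.imwrite("pics/t14c.png",cv2.hconcat([a,b]))
q,dd=vision.capture("scene");cv2.imwrite("pics/s14.png",cv2.resize(q[130:370,90:490,::-1],None,fx=2,fy=2,interpolation=cv2.INTER_CUBIC))
# tops of the drivers: height and flatness
for n,x,y,h,L in [("long",.5988,.2982,17.7,.05),("mid",.640,.029,-5.6,.038),("short",.6045,-.3077,-20,.025)]:
    r=np.radians(h)
    for k in(-1,0,1):
        u,v=w2px(c,[x+k*L*np.cos(r),y+k*L*np.sin(r),.044]).round().astype(int)
        z=np.median(d[v-1:v+2,u-1:u+2]);print(n,k,(R.T@(np.array([(u-c["cx"])/c["fx"],(v-c["cy"])/c["fy"],1])*z-t))[2].round(4))
E
```

```text
time_s: 26.25
position: [0.6049, -0.3075, -0.0136]
tcp_rot: [[0.94, -0.342, 0.0], [-0.342, -0.94, -0.0], [0.0, 0.0, -1.0]]
force: [-1.0, -0.0, 2.8]
opening: 0.461
time_s: 27.25
position: [0.6043, -0.3072, 0.1219]
tcp_rot: [[0.94, -0.342, -0.001], [-0.342, -0.94, 0.001], [-0.001, -0.0, -1.0]]
force: [1.1, 0.0, -0.4]
opening: 0.924
time_s: 27.95
position: [0.4344, -0.388, 0.1511]
tcp_rot: [[0.939, -0.344, 0.001], [-0.344, -0.939, 0.0], [0.001, -0.0, -1.0]]
force: [0.1, 0.2, 0.7]
opening: 1.002
long -1 0.0447
long 0 0.0444
long 1 0.0438
mid -1 0.0439
mid 0 0.0439
mid 1 0.0449
short -1 0.044
short 0 0.0462
short 1 0.0447
```

View pics/t14c.png

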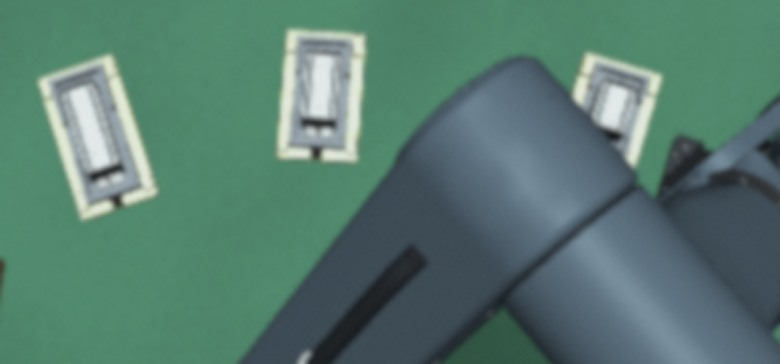

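View pics/s14.png

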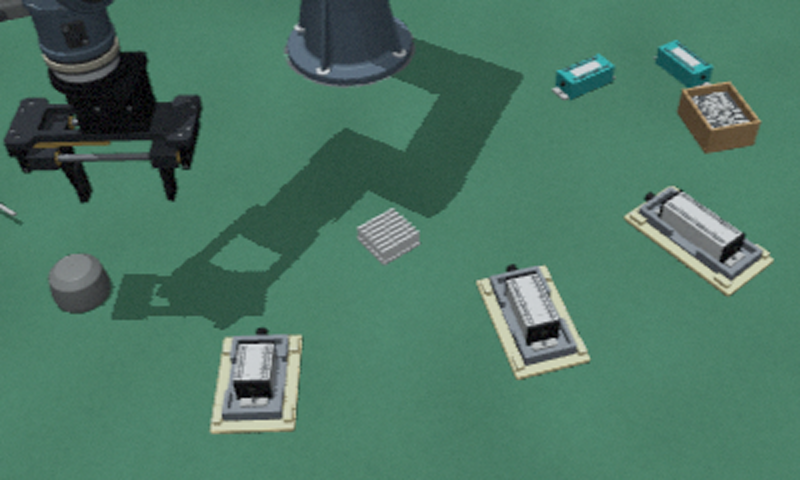

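All three drivers lie flat in the matching bays. Their tops read about 44 mm against the expected 12 + 32. The bystanders and look-alikes are where they were, and the gripper is clear. Handing in.

```bash
python3 -c "
from rig import hand_in; print(hand_in())"
```

```text
the job is handed in; nothing more can be done
None
```

I fitted the long, middle and short drivers, in that order, each into the bay made for its length, and handed the job in at about 28 s of the 90 s allowed. I lowered each one to a light floor contact of about 1–3 N before letting go.

- **Final checks:** The tops of the drivers read 43.8–44.9 mm in the top camera's depth against an expected 44 mm. One reading was 46.2 mm, at the middle of the short driver's top, which I put down to depth noise because both its ends read 44.0 and 44.7 mm. The pictures show all three centred between the walls. The heat sink, photocell cap, screw box and turquoise look-alikes look unmoved; I judged this by eye and did not measure it. At the end the arm partly hid the short tray from the top camera, but the scene camera showed it clearly.
- **One disagreement:** The real finger tips sit about 33 mm above the TCP position the robot reports. Because of this, my first try at the long driver closed on air just above it, touching nothing. I measured the offset in the wrist depth image and allowed for it from then on.

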